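# Gauge the rebushed grinding heads and refit the glass grinder's spindle

### The job

Refit the glass grinder with the rebushed grinding heads lying on the worktop. Try the heads on the upright gauge pin: stack every head that slides right down the pin on the grinder's splined spindle, hub upwards, pressing and turning each until it drops fully home, and lay every head that is too tight for the pin in the wooden tray for honing, never letting such a head touch the spindle. When all the good heads are home, hold the grinder's jog button fully down for at least two seconds and let it go; do not knock over the flux bottle.

Things in the scene. Friction and masses are not known exactly. Their poses are not given: they have to be found in the camera images.
- head_1: grinding head, 20 mm tall, 0.13 kg: round dark diamond band below (52 mm across, 8 mm thick), brass hub above, 34 mm square, 12 mm tall, to grip across two flats. Bore right through with four slots (7.5 mm wide, out to 14.5 mm from the axis) along the head's own x and y, i.e. towards the hub's flats. Origin: centre of the underside, z up through the hub. May be absent
- head_2: another grinding head, outside exactly like head_1, with the same origin and axes. May be absent
- head_3: another grinding head, outside exactly like head_1, with the same origin and axes. May be absent
- head_4: another grinding head, outside exactly like head_1, with the same origin and axes. May be absent
- head_5: another grinding head, outside exactly like head_1, with the same origin and axes. May be absent
- gauge: the plug gauge, fixed: a dark round foot with the upright pin. A finished head (round part of its bore 18.5 mm across) goes all the way down the pin at any turn; an unhoned one (about 11 mm) stays on the tip. Which heads are finished is not told: the pin shows it. Origin: centre of the underside
- gauge_seat (a point): point on the pin's axis on top of the gauge's foot (52 mm across, 10 mm high), where the underside of a finished head comes to rest. The plain round pin, 16.5 mm across, rises 36.5 mm above this point, the last 2.5 mm tapering to 13 mm. z up
- spindle_seat (a point): point on the axis of the grinder's upright spindle, on the collar (34 mm across, 64 mm above the worktop) that carries the lowest head. Undersides of heads fully home are at 0, 20 and 40 mm above it, one head on another. z up; x and y along the four splines
- spindle: the spindle itself; it does not turn by hand. Core 16 mm across; four splines 5 mm wide, out to 13 mm from the axis, along x and y, up to 48 mm above the collar; above them a round pilot up to 58.5 mm, the last 4.5 mm tapering. A head first rests on the spline ends; within 5 degrees of slots over splines (every 90 degrees) it drops. Origin: on the axis, 8 mm below the collar's top
- tray: open wooden tray for heads to be honed, outside 95 mm (its x) by 125 mm (its y) by 16 mm high, walls and floor 5 mm thick, fixed to the worktop. Origin: centre of the underside. Room for two heads side by side along its y
- jog_top (a point): centre of the top of the grinder's round jog button (black rubber, 26 mm across), on the grinder's top near its front left corner, about 74 mm from the spindle; pressed straight down
- grinder: the bench glass grinder, fixed: grey housing 150 mm (its x) by 180 mm (its y) by 56 mm high, a clear splash guard along its back edge rising 46 mm more, the spindle in its drip grid, the jog button. Origin: centre of the underside. Elsewhere: panes of glass in 31 mm high stacks between the heads and the grinder; a timber rack hangs over the back of the worktop, left of y = -0.06 m and beyond x = 0.69 m, 0.1 m up
- jog (a joint): travel of the jog button: 0 up, 0.006 m fully down; springs back; about 5 N at the bottom
- flux_bottle: dropper bottle of flux, 34 mm across, 102 mm tall, standing beyond the heads. Origin: centre of the underside; z up

How it is judged:
On the way, in this order (a step that is already met when the one before it is completed fails the run):
1. a head that fits has been slid right down the gauge pin (((horizontal distance between head_2 and gauge_seat below 0.004 m and z of head_2 in the frame of gauge_seat below 0.006 m and angle between head_2's own z axis and vertical below 0.1 rad) or (horizontal distance between head_3 and gauge_seat below 0.004 m and z of head_3 in the frame of gauge_seat below 0.006 m and angle between head_3's own z axis and vertical below 0.1 rad) or (horizontal distance between head_5 and gauge_seat below 0.004 m and z of head_5 in the frame of gauge_seat below 0.006 m and angle between head_5's own z axis and vertical below 0.1 rad))), for 0.1 s.
2. every head that fits is home on the spindle (horizontal distance between each of head_2, head_3, head_5 and spindle_seat below 0.004 m and z of head_2 in the frame of spindle_seat between -0.003 and 0.0435 m and angle between each of head_2, head_3, head_5's own z axis and vertical below 0.08 rad and z of head_3 in the frame of spindle_seat between -0.003 and 0.0435 m and z of head_5 in the frame of spindle_seat between -0.003 and 0.0435 m), for 0.2 s.
3. the jog button is held fully down for two seconds (value of joint jog above 0.0045 m), for 2 s.
At the end, for the whole second after the job is handed in: Every head that fits the pin is on the spindle, hub up, within 4 mm of its axis, underside at most 43.5 mm above the collar, tilt under 0.08 rad; every head too tight lies still in the tray; the jog button is up (under 1.5 mm); the flux bottle stands (all of step 2 and x of head_1 in the frame of tray between -0.0425 and 0.0425 m and y of head_1 in the frame of tray between -0.0575 and 0.0575 m and z of each of head_1, head_4 in the frame of tray below 0.03 m and linear speed of each of head_1, head_4 below 0.02 m/s and x of head_4 in the frame of tray between -0.0425 and 0.0425 m and y of head_4 in the frame of tray between -0.0575 and 0.0575 m and value of joint jog below 0.0015 m and angle between flux_bottle's own z axis and vertical below 0.3 rad); the robot touches nothing.
It fails at once if a tight head touches the spindle (contact force between any of head_1, head_4 and spindle above 1 N).
It fails at once if the flux bottle is knocked over (angle between flux_bottle's own z axis and vertical above 0.6 rad).
Of head_2, head_3, head_5 only 2 to 3 are there at a start; the rules pass over those that are not, and their reading is None.
Of head_1, head_4 only 1 to 2 are there at a start; the rules pass over those that are not, and their reading is None.
At some moment in a run one of head_1, head_2, head_3, head_4, head_5 may be knocked a few centimetres aside while the robot is not near it.
It also fails if it takes over 210 s, if anything falls off the work surface, if the arm or the gripper's body presses on something with over 40 N, if the wrist force passes 120 N, or if a joint passes its speed limit or range.

### The arm

A 7-joint arm with a two-finger parallel gripper is mounted at the origin on a cart in front of the work surface, level with it; the furniture and walls round the work are solid. World frame = base frame: x ahead of the robot, y to its left, z up, the work surface at z = 0. Lengths are in m, angles in rad, forces in N, time in s.
With the tool pointing down it reaches from about 0.4 to 0.875 m from the base axis. Payload 19.3 kg.
Tool frame: the origin (TCP) lies midway between the tips of the shut fingers; the grasp point (between the pads) lies 19 mm behind it (bot.pinch_z is the distance from the TCP to the grasp point, in m); z points along the fingers, y is the direction in which the jaws open and shut (so a half turn about z gives the same grasp; the last joint's range is limited). The gripper opens to 85 mm and grips with 20 to 120 N. Pads are 22 mm wide; open, the fingers measure 114 mm over their backs; the gripper's body (76 mm by 85 mm) begins 54 mm behind the grasp point. The pads swing forward as they close: fully open they stand 13 mm farther back than shut.
Start: joints at [1.244, 0.521, -0.036, 1.599, 0.021, 1.021, -0.113], TCP at [0.159, -0.605, 0.231] pointing down, gripper open.
Joint ranges: [-2.91, 2.91], [-0.3, 2.13], [-1.5, 1.42], [0.17, 2.43], [-1.26, 4.41], [0.16, 1.93], [-2.52, 2.52]. Speed limits (rad/s): [1.89, 1.89, 2.39, 2.39, 3.01, 3.01, 3.01].

### API

Orientations are given as [roll, pitch, yaw] about the fixed x, y, z axes, in that order (R = Rz(yaw) Ry(pitch) Rx(roll)).
In Python, from workcell import bot gives the robot as it stands. The module is installed in compiled form; this text tells all that it offers.
- The arm moves only by the tool move_arm, never from a script. Its argument "moves" is text: rows parted by semicolons, each of 4 numbers parted by spaces: the shift along the tool's x, y, z in mm, then the turn about the tool's z in rad. In form: dx dy dz yaw; .... A call has exactly 10 rows; each row is the pose to reach, as a shift and turn from the pose commanded when the call began, along the tool's axes at that moment; what a row does not reach only later rows make up. A row lasts 1/12 s, in which the tool goes at most 41.7 mm and 7.16 degrees, less where a joint would pass 70% of its speed; a pose out of reach is approached as far as the arm can. A call with a gripper value outside its range is refused whole. "grip" is the opening, from 0 (shut) to 1 (fully open), set as the call begins (left out, the last holds). The fingers move at their own pace and stop on an object; "grip_force" is the grip in N (left out, the last holds). Time passes only in rows, so rows that repeat a pose let the fingers close, or fill a call up. It gives the time, the measured TCP pose, the force and the opening at its end, in the units of the state.
- bot.observe(): the state, without advancing time (a new reading comes with each control period).
- bot.grab_frame(name): name is "scene" or "side" or "wrist"; returns a dict with "frame" (480x640x3 uint8, red, green, blue), "z_map" (480x640 float32, m along the optical axis (not along the pixel's ray), 0 where there is no reading), "K" (3x3 intrinsics, pixels), "eye" and "attitude" of the camera in the world. Camera axes: x right, y up, looking along -z (the intrinsics and any distortion apply to the point x, -y, -z); pixel columns grow to the right and rows downward; lengths in m; the calibration is good to about 2 mm. A picture is of the moment at which its call begins.
- bot.job_done(): hands the job in, once; it reports no verdict.
Trained networks look in a picture, given as the dict that the camera call returned (one of the last four; its "shot" number tells which), for a name from the list of things; names that differ only in an ending like _2 or _b are one class to them, and where a whole thing is asked for, a point or a joint stands for the part that bears it (a point fixed in the world has none). Each returns a list of dicts, best first, with "conf" (0 to 1); they miss things now and then, are a little off and sometimes report something else, mostly with a low value. They report only what shows in the picture. A call takes as long as a camera call.
- bot.search_frame(picture, label): "at" ([column, row] in pixels, amid what is visible of it).
- bot.pinpoint(picture, label): "at" ([column, row] in pixels: a listed point, or the origin of a listed thing).
The state is a dict: "clock": time; "qpos": joint angles; "qd": joint speeds; "joint_efforts": joint torques, N m; "position": TCP position; "tool_rot": TCP orientation; "force": force on the tool from outside, world axes, zero at the start; "moment": the same for the moment, N m; "grip_width": finger opening in m.
Only numpy, scipy, OpenCV 4.12 (cv2) and the standard library are available. Lean on these libraries where they do the work, as an engineer would, in place of code of your own. Each camera call takes 0.05 s, during which the arm holds its last target. There are 200 camera calls.

## Working session

There is one attempt and no reset: what is moved stays moved. The work goes in short steps, Python scripts to look and compute and a tool call to move; the robot and the scene stay as the last step left them, time stands still between calls to the robot, and variables do not carry over. Pictures are saved under pics/ and viewed, about 12 in all and at most 16, crops included, and the job is handed in when it is done.

Besides the shell and the picture viewer there is one more tool, called by a JSON object that holds its "fn" and its "kwargs", one argument or row to a line. move_arm: Moves the arm, as the interface text tells. Its arguments: {"type":"object","properties":{"moves":{"type":"string"},"grip":{"type":"number"},"grip_force":{"type":"number"}},"required":["moves"]}

```bash
mkdir -p pics
cat > h.py <<'E'
import numpy as np, cv2
from scipy.spatial.transform import Rotation as R
from workcell import bot
def Rm(a):
    a=np.array(a,float)
    if a.shape==(3,3): return a
    if a.size==3: return R.from_euler('xyz',a).as_matrix()
    return R.from_quat(a).as_matrix()
def unproj(p,uv,z=None):
    """pixel -> world using depth (median 3x3) or given plane height"""
    K=np.array(p['K']);u,v=uv
    d=np.array([(u-K[0,2])/K[0,0],-(v-K[1,2])/K[1,1],-1.0])
    A=Rm(p['attitude']);e=np.array(p['eye'])
    if z is None:
        r,c=int(round(v)),int(round(u)); w=p['z_map'][max(r-1,0):r+2,max(c-1,0):c+2]; w=w[w>0]
        if w.size==0: return None
        return e+A@d*np.median(w)
    w=A@d; return e+w*(z-e[2])/w[2]
def proj(p,X):
    K=np.array(p['K']);c=Rm(p['attitude']).T@(np.array(X)-np.array(p['eye']))
    return np.array([K[0,2]+K[0,0]*c[0]/-c[2],K[1,2]-K[1,1]*c[1]/-c[2]])
def cloud(p):
    K=np.array(p['K']);v,u=np.mgrid[:480,:640];z=p['z_map']
    d=np.stack([(u-K[0,2])/K[0,0],-(v-K[1,2])/K[1,1],-np.ones_like(z)],-1)*z[...,None]
    return d@Rm(p['attitude']).T+np.array(p['eye'])
def save(p,n,crop=None,s=1):
    f=p['frame'][...,::-1]
    if crop: f=f[crop[1]:crop[3],crop[0]:crop[2]]
    cv2.imwrite('pics/'+n,cv2.resize(f,None,fx=s,fy=s))
E
python3 - <<'E'
from h import *
s=bot.observe();print({k:np.round(v,3) for k,v in s.items()}, bot.pinch_z)
ims=[]
for n in['scene','side']:
    p=bot.grab_frame(n);save(p,n+'0.png');print(n,p['K'],p['eye'],p['attitude'],[k for k in p])
    for l in['head_1','gauge','gauge_seat','spindle_seat','spindle','tray','jog_top','grinder','flux_bottle']:
        for r in bot.pinpoint(p,l)[:6]:
            if r['conf']>.2: print(l,np.round(r['at']),round(r['conf'],2),np.round(unproj(p,r['at']),3))
E
```

```text
{'clock': np.float64(0.0), 'qpos': array([ 1.244,  0.522, -0.036,  1.6  ,  0.021,  1.021, -0.113]), 'qd': array([-0.   ,  0.   ,  0.   ,  0.002,  0.002, -0.   ,  0.   ]), 'joint_efforts': array([-4.0000e-03, -9.2711e+01,  1.9780e+00, -3.6994e+01,  1.8000e-02,
        8.0000e-03,  0.0000e+00]), 'position': array([ 0.159, -0.604,  0.231]), 'tool_rot': array([-3.14 ,  0.   ,  0.257]), 'force': array([-0.146,  0.244,  0.072]), 'moment': array([-0.012,  0.008, -0.009]), 'grip_width': np.float64(0.085)} 0.0187
scene [[624.9642092    0.         314.78803671]
 [  0.         624.9642092  238.37822515]
 [  0.           0.           1.        ]] [-0.21840319  0.72896114  1.29178829] [ 0.71843692  0.00874592 -2.36690225] ['frame', 'z_map', 'K', 'eye', 'attitude', 'shot']
head_1 [244. 367.] 0.74 [0.419 0.329 0.   ]
head_1 [210. 341.] 0.71 [ 0.532  0.339 -0.001]
head_1 [184. 363.] 0.54 [0.529 0.42  0.   ]
head_1 [246. 323.] 0.53 [0.498 0.253 0.02 ]
gauge [382. 252.] 0.51 [ 0.409 -0.152  0.012]
gauge_seat [384. 250.] 0.8 [ 0.412 -0.162  0.013]
spindle_seat [438. 171.] 0.77 [ 0.46  -0.453  0.071]
sp
[... 504 characters left out ...]
79. 213.] 0.69 [0.419 0.236 0.022]
head_1 [308. 201.] 0.61 [0.517 0.33  0.014]
head_1 [280. 204.] 0.58 [0.418 0.31  0.016]
head_1 [304. 217.] 0.51 [0.505 0.228 0.013]
head_1 [314. 193.] 0.46 [0.539 0.401 0.008]
gauge [274. 294.] 0.44 [ 0.422 -0.173  0.015]
gauge_seat [273. 292.] 0.46 [ 0.419 -0.166  0.016]
spindle_seat [287. 358.] 0.76 [ 0.469 -0.471  0.079]
spindle_seat [269. 334.] 0.31 [ 0.422 -0.395  0.079]
spindle [286. 362.] 0.51 [ 0.466 -0.47   0.066]
tray [267. 315.] 0.66 [ 0.408 -0.251  0.008]
jog_top [266. 336.] 0.54 [ 0.417 -0.4    0.08 ]
grinder [290. 380.] 0.63 [ 0.477 -0.516  0.061]
flux_bottle [341. 221.] 0.58 [0.629 0.196 0.018]
flux_bottle [283. 206.] 0.46 [0.428 0.311 0.006]
```

Run:
```python
import cv2
a=cv2.imread('pics/scene0.png')[120:420,130:530];b=cv2.imread('pics/side0.png')[140:440,150:550]
cv2.imwrite('pics/a.png',cv2.resize(a,None,fx=2,fy=2));cv2.imwrite('pics/b.png',cv2.resize(b,None,fx=2,fy=2))
```

```text
(no output)
```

View pics/a.png

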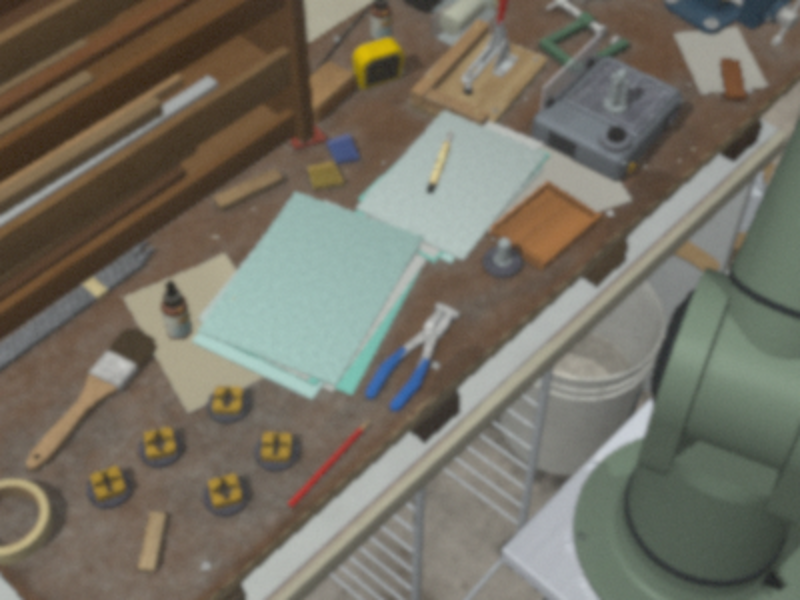

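View pics/b.png

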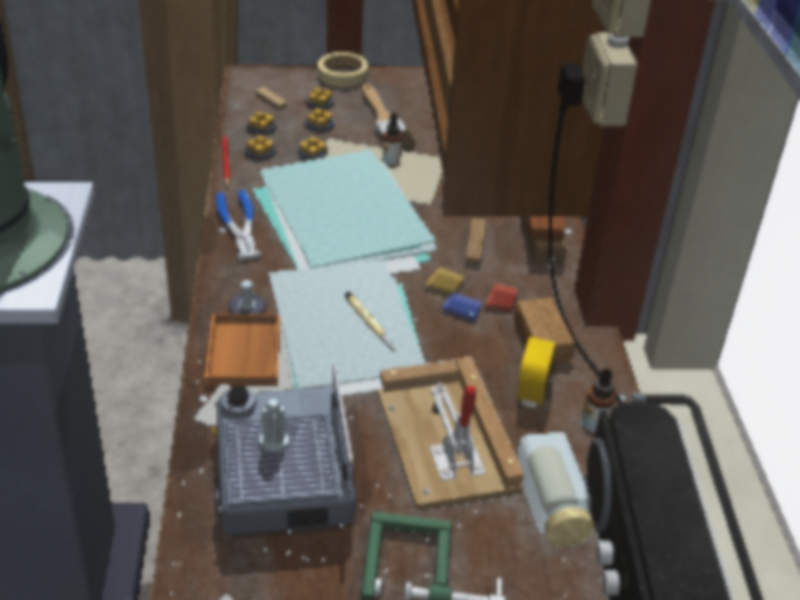

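Two heads are in the front row and three behind it: all five are present at the left in scene crop a.png, at about (227,402), (160,445), (276,450), (109,486) and (226,492). The gauge is at (503,258), the tray at (545,225) and the grinder at (610,115). Next I'll move over the grinder side for the wrist view.

{"fn": "move_arm", "kwargs": {
  "moves": "310 -151 -90 0.257;310 -151 -90 0.257;310 -151 -90 0.257;310 -151 -90 0.257;310 -151 -90 0.257;310 -151 -90 0.257;310 -151 -90 0.257;310 -151 -90 0.257;310 -151 -90 0.257;310 -151 -90 0.257"
}}

```text
clock: 1.83
position: [0.4249, -0.3756, 0.3227]
tool_rot: [-3.141, -0.003, 0.007]
force: [0.4, 0.2, -0.4]
grip_width: 0.0853
```

```bash
cat >> h.py <<'E'
def goto(x,y,z,yaw=None):
    """print tool-frame shift for a tool-down target"""
    s=bot.observe();A=Rm(s['tool_rot']);d=A.T@(np.array([x,y,z])-s['position'])*1000
    cy=np.arctan2(A[1,0],A[0,0]); dy=0 if yaw is None else -(yaw-cy)
    print('MOVE %.1f %.1f %.1f %.3f'%(*d,(dy+np.pi)%(2*np.pi)-np.pi),'| yaw now %.3f'%cy)
def find(p,l,z=None,thr=.3):
    for r in bot.pinpoint(p,l):
        if r['conf']>thr:
            print(l,np.round(r['at']),round(r['conf'],2),'depth',np.round(unproj(p,r['at']),4),'plane',None if z is None else np.round(unproj(p,r['at'],z),4))
def st():
    s=bot.observe();print('t %.2f'%s['clock'],np.round(s['position'],4),np.round(s['tool_rot'],4),'F',np.round(s['force'],1),'w %.4f'%s['grip_width'],'q',np.round(s['qpos'],2))
E
python3 - <<'E'
from h import *
st();p=bot.grab_frame('wrist');save(p,'w1.png');print(p['K'],p['eye'],Rm(p['attitude']).round(3))
for l,z in[('gauge_seat',.01),('spindle_seat',.064),('tray',.0),('jog_top',.07),('grinder',.0)]: find(p,l,z)
E
```

```text
t 1.83 [ 0.4249 -0.3756  0.3227] [-3.1412e+00 -3.1000e-03  6.7000e-03] F [ 0.4  0.2 -0.4] w 0.0853 q [ 0.68  0.34 -0.07  1.64  0.02  1.16 -0.97]
[[351.14979159   0.         321.03974922]
 [  0.         351.14979159 235.33487284]
 [  0.           0.           1.        ]] [ 0.49808452 -0.3752643   0.46645863] [[ 0.007  0.956  0.292]
 [-1.     0.007  0.001]
 [-0.001 -0.292  0.956]]
gauge_seat [153. 194.] 0.7 depth [ 0.4182 -0.168   0.0363] plane [ 0.4134 -0.1553  0.01  ]
spindle_seat [397. 154.] 0.66 depth [ 0.4721 -0.4556  0.0842] plane [ 0.4707 -0.4598  0.064 ]
tray [228. 192.] 0.96 depth [ 0.4169 -0.2523  0.0062] plane [ 0.4159 -0.2507  0.    ]
jog_top [342. 202.] 0.66 depth [ 0.4191 -0.3996  0.0794] plane [ 0.4172 -0.4001  0.07  ]
grinder [384. 148.] 0.69 depth [ 0.4765 -0.4463  0.0598] plane [ 0.4733 -0.4568  0.    ]
```

View pics/w1.png

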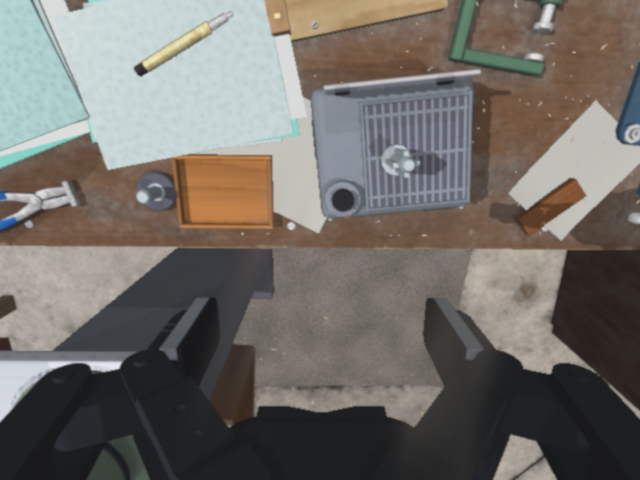

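The wrist view shows the gauge pin at (145,190), the tray at (225,190), the jog button at (342,198) and the spindle at (398,160). Next I'll fit these from depth.

```bash
cat >> h.py <<'E'
def blob(C,box,zlo,zhi,tag=''):
    x0,x1,y0,y1=box
    m=(C[...,0]>x0)&(C[...,0]<x1)&(C[...,1]>y0)&(C[...,1]<y1)&(C[...,2]>zlo)&(C[...,2]<zhi)
    P=C[m]
    if len(P)<5: print(tag,'few');return P
    (cx,cy),(w,h),a=cv2.minAreaRect((P[:,:2]*1000).astype(np.float32))
    print(tag,'n',len(P),'mean',P.mean(0).round(4),'zmed %.4f z95 %.4f'%(np.median(P[:,2]),np.percentile(P[:,2],95)),'rect %.1f %.1f | %.1f x %.1f @ %.1f'%(cx,cy,w,h,a));return P
E
python3 - <<'E'
from h import *
p=bot.grab_frame('wrist');C=cloud(p)
st()
S=(.43,.51,-.50,-.41)
blob(C,S,.119,.135,'pilot top');blob(C,S,.108,.116,'spl top')
blob(C,(.3,.65,-.6,-.33),.050,.060,'housing')
blob(C,(.5,.65,-.6,-.33),.085,.12,'guard')
blob(C,(.38,.45,-.43,-.37),.0605,.10,'jog')
G=(.38,.45,-.20,-.13)
blob(C,G,.043,.06,'pin top');blob(C,G,.007,.013,'foot');blob(C,(.33,.5,-.33,-.18),.012,.02,'tray')
save(p,'w2.png',(120,60,500,250),2)
p=bot.grab_frame('scene');C=cloud(p)
blob(C,S,.119,.135,'pilot top');blob(C,G,.043,.06,'pin top');
for l in['head_1','flux_bottle']: find(p,l,.02 if l[0]=='h' else 0)
p=bot.grab_frame('side');C=cloud(p)
for l in['head_1','flux_bottle']: find(p,l,.02 if l[0]=='h' else 0)
blob(C,S,.119,.135,'pilot top');blob(C,G,.043,.06,'pin top')
E
```

```text
t 2.18 [ 0.4193 -0.3805  0.3211] [-3.1416e+00  4.0000e-04 -2.0000e-03] F [-0.1  0.1 -0.1] w 0.0857 q [ 0.68  0.34 -0.07  1.64  0.03  1.16 -0.96]
pilot top n 205 mean [ 0.4653 -0.459   0.1222] zmed 0.1225 z95 0.1245 rect 465.3 -459.4 | 14.7 x 15.1 @ 46.5
spl top n 136 mean [ 0.4657 -0.4573  0.1127] zmed 0.1128 z95 0.1152 rect 465.1 -459.3 | 20.7 x 21.0 @ 51.6
housing n 15564 mean [ 0.4807 -0.4571  0.0577] zmed 0.0579 z95 0.0597 rect 473.5 -456.8 | 147.8 x 176.0 @ 5.4
guard n 1046 mean [ 0.5429 -0.4516  0.0999] zmed 0.1022 z95 0.1039 rect 543.4 -451.1 | 4.4 x 149.1 @ 5.9
jog n 1116 mean [ 0.4227 -0.4014  0.0719] zmed 0.0696 z95 0.0796 rect 423.5 -406.1 | 43.9 x 54.5 @ 9.6
pin top n 156 mean [ 0.4181 -0.1608  0.0468] zmed 0.0471 z95 0.0485 rect 418.0 -160.6 | 15.8 x 15.1 @ 17.4
foot n 1067 mean [ 0.4192 -0.1677  0.0107] zmed 0.0110 z95 0.0124 rect 414.2 -167.5 | 68.6 x 64.1 @ 1.0
tray n 1537 mean [ 0.4251 -0.2529  0.0166] zmed 0.0169 z95 0.0189 rect 428.8 -254.2 | 145.6 x 115.9 @ 90.0
pilot top n 14 mean [ 0.465  -0.456   0.1219] zmed 0.1214 z95 0.1256 rect 464.3 -456.6 | 9.6 x 14.8 @ 8
[... 712 characters left out ...]
09. 202.] 0.59 depth [0.5199 0.3242 0.0133] plane [0.5198 0.3132 0.02  ]
head_1 [282. 204.] 0.56 depth [0.4276 0.3145 0.0128] plane [0.4282 0.3025 0.02  ]
head_1 [282. 213.] 0.53 depth [0.4299 0.2389 0.0212] plane [0.4298 0.2409 0.02  ]
head_1 [307. 215.] 0.51 depth [0.5134 0.231  0.0192] plane [0.5134 0.2298 0.02  ]
head_1 [312. 190.] 0.48 depth [0.5319 0.4058 0.0147] plane [0.5318 0.3965 0.02  ]
flux_bottle [343. 220.] 0.61 depth [0.6339 0.2    0.0175] plane [0.6362 0.2269 0.    ]
pilot top n 34 mean [ 0.4656 -0.4609  0.1224] zmed 0.1224 z95 0.1254 rect 465.4 -461.0 | 14.1 x 13.4 @ 42.5
pin top n 24 mean [ 0.4177 -0.1602  0.0475] zmed 0.0477 z95 0.0511 rect 417.7 -159.4 | 14.6 x 12.9 @ 9.0
```

View pics/w2.png

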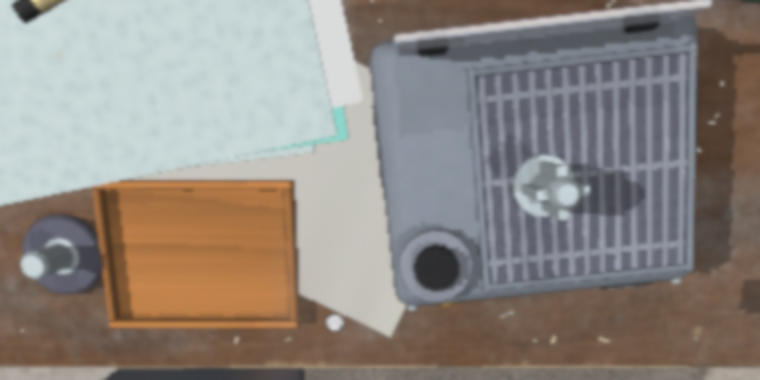

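The pin tip is at about (0.418,-0.160) and the spindle axis at about (0.465,-0.459). The grinder yaw is about +0.1. Next I'll go to the heads.

{"fn": "move_arm", "kwargs": {
  "moves": "25 -350 20 -1.2;25 -350 20 -1.2;25 -350 20 -1.2;25 -350 20 -1.2;25 -350 20 -1.2;25 -350 20 -1.2;25 -350 20 -1.2;25 -350 20 -1.2;25 -350 20 -1.2;25 -350 20 -1.2"
}}

```text
clock: 3.32
position: [0.4454, -0.0254, 0.3015]
tool_rot: [3.141, -0.001, 1.213]
force: [0.2, 0.0, 0.2]
grip_width: 0.0854
```

Run:
```python
from h import *
st();goto(.465,.30,.30,1.57)
```

```text
t 3.32 [ 0.4454 -0.0254  0.3015] [ 3.1414e+00 -1.1000e-03  1.2127e+00] F [0.2 0.  0.2] w 0.0854 q [ 0.34  0.18 -0.47  1.94  0.09  1.05 -0.53]
MOVE 311.6 -95.7 1.8 -0.357 | yaw now 1.213
```

{"fn": "move_arm", "kwargs": {
  "moves": "312 -96 2 -0.357;312 -96 2 -0.357;312 -96 2 -0.357;312 -96 2 -0.357;312 -96 2 -0.357;312 -96 2 -0.357;312 -96 2 -0.357;312 -96 2 -0.357;312 -96 2 -0.357;312 -96 2 -0.357"
}}

```text
clock: 4.15
position: [0.4683, 0.2977, 0.2988]
tool_rot: [-3.141, -0.001, 1.56]
force: [0.2, -0.8, -0.1]
grip_width: 0.0852
```

```bash
cat >> h.py <<'E'
def heads(p,box=(.3,.62,.1,.55),z0=0,show=True):
    """square hub tops (12..26 mm above z0): centre + angle mod 90"""
    C=cloud(p);m=((C[...,2]>z0+.014)&(C[...,2]<z0+.026)&(C[...,0]>box[0])&(C[...,0]<box[1])&(C[...,1]>box[2])&(C[...,1]<box[3])).astype(np.uint8)
    n,lab,sta,_=cv2.connectedComponentsWithStats(m);out=[]
    for i in range(1,n):
        if sta[i,4]<60: continue
        P=C[lab==i]; (cx,cy),(w,h),a=cv2.minAreaRect((P[:,:2]*1000).astype(np.float32))
        out.append((cx/1000,cy/1000,a))
        if show: print('hub %.4f %.4f  %.1fx%.1f yaw %.1f deg (%.3f)'%(cx/1000,cy/1000,w,h,a%90,np.radians(a%90)),'z %.4f'%np.median(P[:,2]),'n',len(P))
    return out
E
python3 - <<'E'
from h import *
st();p=bot.grab_frame('wrist');st();save(p,'w3.png');heads(p);find(p,'head_1',.0,.2)
E
```

```text
t 4.15 [0.4683 0.2977 0.2988] [-3.1405e+00 -5.0000e-04  1.5599e+00] F [ 0.2 -0.8 -0.1] w 0.0852 q [-0.19  0.4  -0.65  1.68  0.26  1.15 -0.92]
t 4.20 [0.4688 0.2961 0.2989] [-3.1410e+00  3.0000e-04  1.5578e+00] F [-0.   0.1 -0.5] w 0.0857 q [-0.19  0.4  -0.65  1.68  0.26  1.15 -0.92]
hub 0.5663 0.4902  17.5x72.1 yaw 87.2 deg (1.521) z 0.0246 n 781
hub 0.6142 0.4358  14.9x70.5 yaw 4.3 deg (0.074) z 0.0149 n 505
hub 0.5241 0.4211  34.3x34.1 yaw 66.6 deg (1.162) z 0.0209 n 742
hub 0.5233 0.3446  33.9x34.1 yaw 58.6 deg (1.024) z 0.0208 n 567
hub 0.4191 0.3329  34.3x34.1 yaw 60.5 deg (1.055) z 0.0209 n 554
hub 0.4201 0.2518  34.4x34.0 yaw 42.9 deg (0.749) z 0.0208 n 551
hub 0.5113 0.2478  34.0x34.5 yaw 42.8 deg (0.748) z 0.0208 n 511
hub 0.4889 0.1660  77.3x6.0 yaw 17.9 deg (0.312) z 0.0148 n 117
head_1 [287. 224.] 0.88 depth [0.4212 0.2528 0.0011] plane [0.4211 0.2525 0.    ]
head_1 [282. 162.] 0.85 depth [0.4183 0.3324 0.0009] plane [0.4182 0.3324 0.    ]
head_1 [369. 151.] 0.75 depth [0.5259 0.3444 0.0008] plane [0.526  0.3444 0.    ]
head_1 [355. 227.] 0.66 depth [0.5097 0.248  0.0012] plane [0.5098 0.2476 0.    ]
```

View pics/w3.png

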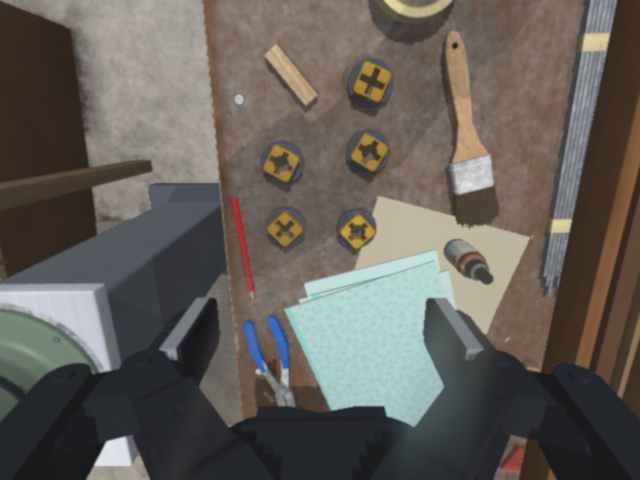

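The wrist picture shows five heads at pixels (372,82), (369,151), (282,162), (287,228) and (357,230). The (372,82) and (287,228) bores look narrow, but the pin will decide. I'll take the (357,230) head first.

Run:
```python
from h import *
goto(.5113,.2478,.07,2.318)
```

```text
MOVE -46.7 43.0 229.1 -0.762 | yaw now 1.556
```

{"fn": "move_arm", "kwargs": {
  "moves": "-47 43 80 -0.762;-47 43 80 -0.762;-47 43 120 -0.762;-47 43 160 -0.762;-47 43 229 -0.762;-47 43 229 -0.762;-47 43 229 -0.762;-47 43 229 -0.762;-47 43 229 -0.762;-47 43 229 -0.762",
  "grip": 1
}}

```text
clock: 5.08
position: [0.5127, 0.2486, 0.0732]
tool_rot: [3.138, 0.002, 2.315]
force: [-0.7, -0.2, 1.0]
grip_width: 0.0856
```

Run:
```python
from h import *
st();goto(.5113,.2478,.008,2.318)
p=bot.grab_frame('wrist');heads(p)
```

```text
t 5.08 [0.5127 0.2486 0.0732] [3.1381e+00 1.6000e-03 2.3150e+00] F [-0.7 -0.2  1. ] w 0.0856 q [-0.1   0.73 -0.66  1.84  0.62  0.78 -0.35]
MOVE 0.5 -1.8 65.2 -0.003 | yaw now 2.315
hub 0.4198 0.3326  34.2x32.3 yaw 60.2 deg (1.051) z 0.0208 n 2698
hub 0.5239 0.4214  36.2x34.1 yaw 66.5 deg (1.161) z 0.0206 n 4303
hub 0.5231 0.3447  34.7x34.4 yaw 58.7 deg (1.025) z 0.0207 n 2939
hub 0.4198 0.2519  34.6x33.5 yaw 42.7 deg (0.745) z 0.0208 n 3064
hub 0.5111 0.2480  34.0x34.8 yaw 42.6 deg (0.743) z 0.0207 n 2211
hub 0.4616 0.1562  20.5x10.0 yaw 19.3 deg (0.337) z 0.0146 n 304
hub 0.5239 0.1745  58.2x6.8 yaw 15.9 deg (0.278) z 0.0148 n 448
```

{"fn": "move_arm", "kwargs": {
  "moves": "0 -1 30 0;0 -1 50 0;0 -1 63 0;0 -1 63 0;0 -1 63 0;0 -1 63 0;0 -1 63 0;0 -1 63 0;0 -1 63 0;0 -1 63 0",
  "grip": 1
}}

```text
clock: 5.97
position: [0.5108, 0.2476, 0.0077]
tool_rot: [3.141, 0.0, 2.319]
force: [-0.1, -0.3, -0.4]
grip_width: 0.0854
```

{"fn": "move_arm", "kwargs": {
  "moves": "0 0 0 0;0 0 0 0;0 0 0 0;0 0 0 0;0 0 0 0;0 0 0 0;0 0 0 0;0 0 0 0;0 0 0 0;0 0 0 0",
  "grip": 0,
  "grip_force": 50
}}

```text
clock: 6.8
position: [0.5106, 0.2476, 0.0075]
tool_rot: [3.141, 0.0, 2.319]
force: [-1.0, -1.0, 5.2]
grip_width: 0.0326
```

Run:
```python
from h import *
st();p=bot.grab_frame('wrist');save(p,'g1.png');heads(p)
```

```text
t 6.80 [0.5106 0.2476 0.0075] [3.1415e+00 1.0000e-04 2.3188e+00] F [-1.  -1.   5.2] w 0.0326 q [-0.15  0.83 -0.59  1.87  0.71  0.67 -0.42]
hub 0.4305 0.3248  35.0x11.6 yaw 46.8 deg (0.817) z 0.0207 n 2668
hub 0.5231 0.3447  35.0x34.7 yaw 59.1 deg (1.031) z 0.0206 n 6966
hub 0.4197 0.2518  35.4x34.2 yaw 43.5 deg (0.759) z 0.0207 n 7117
hub 0.5097 0.2468  60.0x35.0 yaw 41.8 deg (0.730) z 0.0207 n 5327
hub 0.4539 0.1510  26.7x15.4 yaw 18.0 deg (0.314) z 0.0146 n 561
hub 0.4870 0.1592  10.6x3.4 yaw 85.0 deg (1.484) z 0.0148 n 97
hub 0.5098 0.1676  5.5x10.8 yaw 10.5 deg (0.183) z 0.0149 n 125
```

View pics/g1.png

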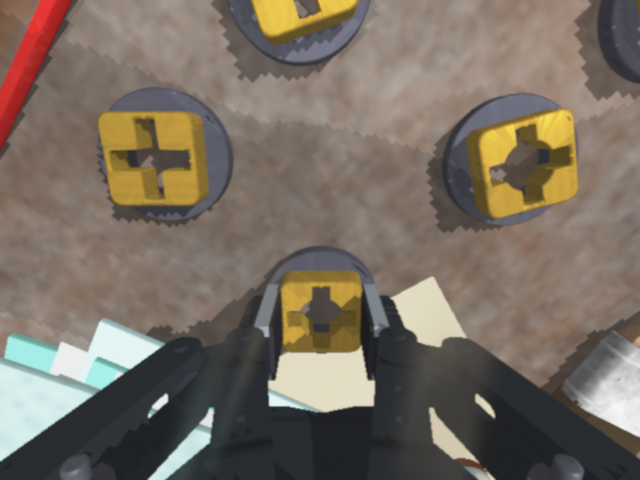

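Gripped at a width of 32.6 mm. In g1.png the tight-looking cross bore at (155,155) is clearly different from the round bores. Next I'll lift and carry this one to the gauge.

{"fn": "move_arm", "kwargs": {
  "moves": "0 0 -40 0;0 0 -80 0;-235 -345 -100 0;-235 -345 -100 0;-235 -345 -100 0;-235 -345 -100 0;-235 -345 -100 0;-235 -345 -100 0;-235 -345 -100 0;-235 -345 -100 0"
}}

```text
clock: 7.68
position: [0.4354, -0.0788, 0.1034]
tool_rot: [-3.141, 0.0, 2.319]
force: [1.3, 0.3, -1.6]
grip_width: 0.0329
```

Run:
```python
from h import *
st();goto(.418,-.160,.085,2.318)
```

```text
t 7.68 [ 0.4354 -0.0788  0.1034] [-3.1415e+00  1.0000e-04  2.3190e+00] F [ 1.3  0.3 -1.6] w 0.0329 q [ 0.61  0.53 -0.72  2.15  0.58  0.66  0.23]
MOVE -47.7 -68.0 18.4 0.001 | yaw now 2.319
```

{"fn": "move_arm", "kwargs": {
  "moves": "-48 -68 18 0;-48 -68 18 0;-48 -68 18 0;-48 -68 18 0;-48 -68 18 0;-48 -68 18 0;-48 -68 18 0;-48 -68 18 0;-48 -68 18 0;-48 -68 18 0"
}}

```text
clock: 8.52
position: [0.4193, -0.158, 0.0853]
tool_rot: [3.142, 0.0, 2.32]
force: [-0.4, -0.8, -1.8]
grip_width: 0.033
```

Run:
```python
from h import *
st();goto(.418,-.160,.05,2.318)
G=(.38,.45,-.20,-.13)
for n in['wrist','side','scene']:
    p=bot.grab_frame(n);C=cloud(p);blob(C,G,.041,.052,n+' pin');blob(C,G,.006,.013,'foot');blob(C,(.37,.47,-.2,-.1),.091,.103,'hub')
    if n=='wrist': save(p,'g2.png',(160,150,480,390),2)
```

```text
t 8.52 [ 0.4193 -0.158   0.0853] [3.1415e+00 1.0000e-04 2.3196e+00] F [-0.4 -0.8 -1.8] w 0.0330 q [ 0.76  0.57 -0.69  2.14  0.62  0.63  0.38]
MOVE -0.5 -2.3 35.3 0.002 | yaw now 2.320
wrist pin few
foot n 2787 mean [ 0.4098 -0.156   0.0104] zmed 0.0108 z95 0.0121 rect 414.8 -166.4 | 69.5 x 67.2 @ 0.0
hub n 5382 mean [ 0.4167 -0.1569  0.0978] zmed 0.0985 z95 0.1004 rect 418.4 -159.1 | 59.9 x 35.5 @ 41.8
side pin n 28 mean [ 0.4179 -0.1618  0.0471] zmed 0.0481 z95 0.0505 rect 417.6 -160.0 | 16.0 x 14.0 @ 41.1
foot n 152 mean [ 0.4166 -0.176   0.0097] zmed 0.0098 z95 0.0127 rect 415.0 -165.3 | 68.4 x 69.2 @ 0.4
hub n 117 mean [ 0.4218 -0.1641  0.0982] zmed 0.0989 z95 0.1024 rect 421.5 -162.4 | 59.1 x 37.2 @ 57.6
scene pin n 26 mean [ 0.4168 -0.155   0.0464] zmed 0.0471 z95 0.0500 rect 417.0 -155.8 | 13.4 x 17.2 @ 39.7
foot n 172 mean [ 0.4143 -0.1602  0.0098] zmed 0.0097 z95 0.0124 rect 414.8 -167.0 | 72.8 x 55.1 @ 74.8
hub n 130 mean [ 0.4155 -0.1557  0.0966] zmed 0.0967 z95 0.1008 rect 416.9 -156.2 | 46.9 x 47.2 @ 87.1
```

View pics/g2.png

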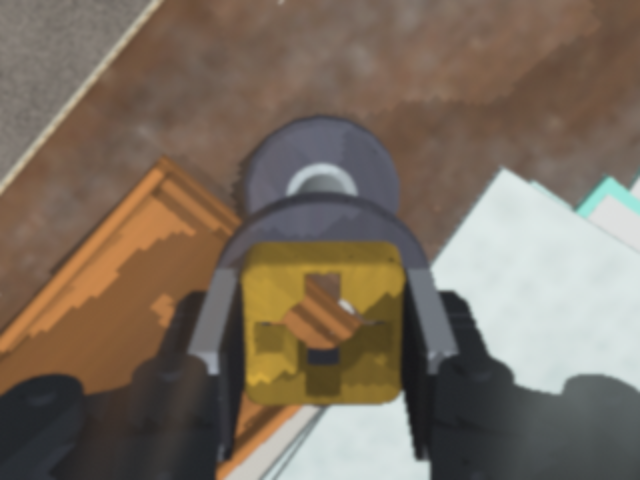

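{"fn": "move_arm", "kwargs": {
  "moves": "0 0 15 0;0 0 24 0;0 0 28 0;0 0 31 0;0 0 33 0;0 0 35 0;0 0 37 0;0 0 38 0;0 0 38 0;0 0 38 0"
}}

```text
clock: 9.5
position: [0.4191, -0.1585, 0.0473]
tool_rot: [3.142, 0.0, 2.319]
force: [-0.3, -1.6, -0.9]
grip_width: 0.0329
```

Run:
```python
from h import *
st();print(bot.observe()['moment'].round(2))
```

```text
t 9.50 [ 0.4191 -0.1585  0.0473] [3.1416e+00 1.0000e-04 2.3187e+00] F [-0.3 -1.6 -0.9] w 0.0329 q [ 0.7   0.64 -0.61  2.16  0.71  0.55  0.3 ]
[0.03 0.02 0.03]
```

{"fn": "move_arm", "kwargs": {
  "moves": "0 -1 5 0;0 -1 10 0;0 -1 15 0;0 -1 20 0;0 -1 24 0;0 -1 27 0;0 -1 29 0;0 -1 29 0;0 -1 29 0;0 -1 29 0"
}}

```text
clock: 10.33
position: [0.4184, -0.1591, 0.0183]
tool_rot: [3.142, -0.0, 2.319]
force: [0.9, 3.7, -3.0]
grip_width: 0.0328
```

Run:
```python
from h import *
st();print(bot.observe()['moment'].round(2))
```

```text
t 10.33 [ 0.4184 -0.1591  0.0183] [ 3.1415 -0.      2.3188] F [ 0.9  3.7 -3. ] w 0.0328 q [ 0.65  0.69 -0.55  2.17  0.78  0.49  0.24]
[ 0.49 -0.02  0.05]
```

The head slid right down the pin, so it fits. Next I'll go to the spindle, stopping beyond it for a look at the splines.

{"fn": "move_arm", "kwargs": {
  "moves": "0 0 -40 0;0 0 -80 0;-304 -218 -152 0.65;-304 -218 -152 0.65;-304 -218 -152 0.65;-304 -218 -152 0.65;-304 -218 -152 0.65;-304 -218 -152 0.65;-304 -218 -152 0.65;-304 -218 -152 0.65"
}}

```text
clock: 11.17
position: [0.4587, -0.4861, 0.162]
tool_rot: [-3.141, 0.0, 1.668]
force: [1.1, 0.1, -2.1]
grip_width: 0.0325
```

Run:
```python
from h import *
st();goto(.465,-.53,.17,1.67)
```

```text
t 11.17 [ 0.4587 -0.4861  0.162 ] [-3.1412e+00  3.0000e-04  1.6679e+00] F [ 1.1  0.1 -2.1] w 0.0325 q [ 1.06  0.71 -0.54  1.52  0.41  1.03  0.51]
MOVE -44.3 2.0 -8.0 -0.002 | yaw now 1.668
```

{"fn": "move_arm", "kwargs": {
  "moves": "-44 2 -8 0;-44 2 -8 0;-44 2 -8 0;-44 2 -8 0;-44 2 -8 0;-44 2 -8 0;-44 2 -8 0;-44 2 -8 0;-44 2 -8 0;-44 2 -8 0"
}}

```text
clock: 12.0
position: [0.4658, -0.5273, 0.1693]
tool_rot: [-3.142, 0.0, 1.669]
force: [-0.6, 0.2, -2.0]
grip_width: 0.0326
```

Run:
```python
from h import *
st()
p=bot.grab_frame('wrist');C=cloud(p)
S=(.43,.51,-.50,-.41)
blob(C,S,.119,.135,'pilot');P=blob(C,S,.1095,.1165,'spl')
blob(C,(.4,.45,-.43,-.36),.073,.085,'jog')
find(p,'spindle_seat',.064);find(p,'jog_top',.07)
u,v=proj(p,(.465,-.459,.11));print(u,v)
u,v=int(u),int(v);u=min(max(u,80),560);v=max(v,80);save(p,'s1.png',(u-80,v-80,u+80,v+80),4)
# angular histogram of spline-end points about axis
c=np.array([.4653,-.459]);d=P[:,:2]-c;r=np.hypot(*d.T);k=(r>.0095)&(r<.0135)
a=np.degrees(np.arctan2(d[k,1],d[k,0]))%90;print(np.histogram(a,18,(0,90))[0])
```

```text
t 12.00 [ 0.4658 -0.5273  0.1693] [-3.1416e+00  1.0000e-04  1.6690e+00] F [-0.6  0.2 -2. ] w 0.0326 q [ 1.07  0.76 -0.54  1.4   0.41  1.09  0.57]
pilot n 667 mean [ 0.4653 -0.4591  0.1222] zmed 0.1225 z95 0.1243 rect 465.2 -459.2 | 15.2 x 14.9 @ 81.0
spl n 352 mean [ 0.4652 -0.4587  0.113 ] zmed 0.1129 z95 0.1143 rect 465.4 -459.3 | 21.0 x 20.7 @ 52.1
jog n 1650 mean [ 0.4216 -0.4002  0.0786] zmed 0.0788 z95 0.0801 rect 421.3 -399.9 | 25.4 x 25.0 @ 56.3
spindle_seat [332. 133.] 0.9 depth [ 0.4628 -0.455   0.1226] plane [ 0.4646 -0.4558  0.064 ]
jog_top [268.  29.] 0.81 depth [ 0.4197 -0.4003  0.0785] plane [ 0.4184 -0.3984  0.07  ]
334.742962233552 140.77248302557638
[46 44 51 31  2  0  0  0  0  0  0  0  0  0  0  1 24 46]
```

View pics/s1.png

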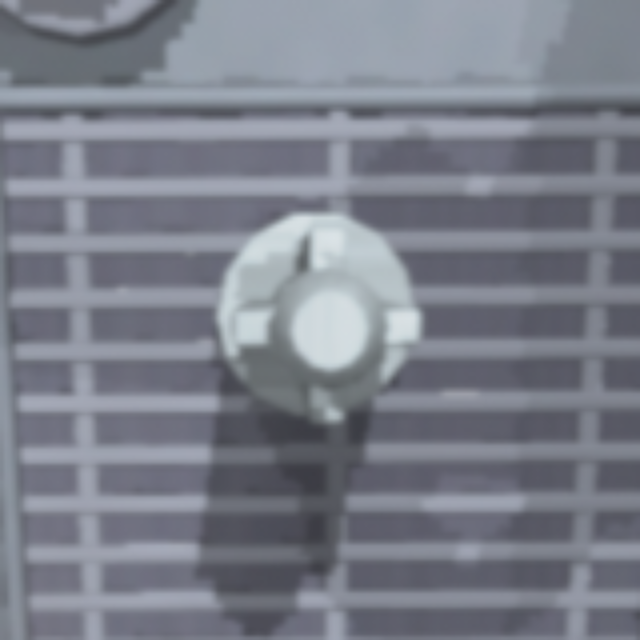

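In s1.png the spindle sits at about (330,330) in the crop. Its splines lie along the image axes, so tool yaw 1.669 is already aligned. Next I'll place the head over the spindle.

Run:
```python
from h import *
st();goto(.4654,-.459,.145,1.669)
```

```text
t 12.15 [ 0.4657 -0.5274  0.1693] [-3.1416 -0.      1.6688] F [ 0.2 -0.  -2. ] w 0.0326 q [ 1.07  0.76 -0.54  1.4   0.41  1.09  0.57]
MOVE 68.1 6.4 24.3 -0.000 | yaw now 1.669
```

{"fn": "move_arm", "kwargs": {
  "moves": "68 6 0 0;68 6 0 0;68 6 0 0;68 6 10 0;68 6 24 0;68 6 24 0;68 6 24 0;68 6 24 0;68 6 24 0;68 6 24 0"
}}

```text
clock: 12.98
position: [0.4652, -0.4595, 0.1455]
tool_rot: [3.141, 0.0, 1.668]
force: [-0.1, -0.1, -2.4]
grip_width: 0.0324
```

Run:
```python
from h import *
st();goto(.4654,-.459,.145,1.669)
for n in['side','scene']:
    p=bot.grab_frame(n);C=cloud(p);blob(C,(.43,.51,-.50,-.41),.118,.128,n+' pil');blob(C,(.43,.51,-.51,-.41),.151,.163,n+' hub')
```

```text
t 12.98 [ 0.4652 -0.4595  0.1455] [3.1412e+00 3.0000e-04 1.6684e+00] F [-0.1 -0.1 -2.4] w 0.0324 q [ 1.03  0.71 -0.54  1.57  0.42  0.98  0.46]
MOVE 0.5 0.3 0.5 -0.001 | yaw now 1.668
side pil few
side hub n 207 mean [ 0.4647 -0.4642  0.1576] zmed 0.1582 z95 0.1615 rect 464.4 -462.1 | 57.2 x 36.5 @ 3.8
scene pil n 9 mean [ 0.4638 -0.4527  0.12  ] zmed 0.1196 z95 0.1227 rect 462.8 -452.7 | 5.1 x 16.4 @ 88.7
scene hub n 112 mean [ 0.4649 -0.4533  0.1569] zmed 0.1567 z95 0.1619 rect 461.5 -456.4 | 51.6 x 46.2 @ 49.3
```

{"fn": "move_arm", "kwargs": {
  "moves": "0.5 0 8 0;0.5 0 14 0;0.5 0 18 0;0.5 0 21 0;0.5 0 24 0;0.5 0 26 0;0.5 0 28 0;0.5 0 30 0;0.5 0 31 0;0.5 0 31 0"
}}

```text
clock: 13.92
position: [0.4655, -0.4586, 0.1142]
tool_rot: [3.141, 0.0, 1.669]
force: [5.0, 0.1, -4.4]
grip_width: 0.0328
```

Run:
```python
from h import *
st();print(bot.observe()['moment'].round(2))
```

```text
t 13.92 [ 0.4655 -0.4586  0.1142] [3.1407e+00 1.0000e-04 1.6690e+00] F [ 5.   0.1 -4.4] w 0.0328 q [ 1.02  0.75 -0.53  1.59  0.44  0.92  0.44]
[ 0.01 -1.37  0.02]
```

It has engaged: the underside is already 5.5 mm below the spline ends. Lowering it home.

{"fn": "move_arm", "kwargs": {
  "moves": "0 0.8 5 0;0 0.8 10 0;0 0.8 15 0;0 0.8 20 0;0 0.8 25 0;0 0.8 30 0;0 0.8 35 0;0 0.8 39 0;0 0.8 42 0;0 0.8 42 0"
}}

```text
clock: 14.75
position: [0.4657, -0.4586, 0.0718]
tool_rot: [-3.141, -0.0, 1.669]
force: [1.5, 0.3, -2.1]
grip_width: 0.0327
```

Run:
```python
from h import *
st();print(bot.observe()['moment'].round(2))
```

```text
t 14.75 [ 0.4657 -0.4586  0.0718] [-3.1411e+00 -2.0000e-04  1.6687e+00] F [ 1.5  0.3 -2.1] w 0.0327 q [ 1.01  0.8  -0.5   1.61  0.48  0.85  0.41]
[ 0.09 -0.2  -0.02]
```

{"fn": "move_arm", "kwargs": {
  "moves": "0 0 0 0;0 0 0 0;0 0 0 0;0 0 0 0;0 0 0 0;0 0 -10 0;0 0 -40 0;0 0 -80 0;0 0 -100 0;0 0 -100 0",
  "grip": 0.62
}}

```text
clock: 15.58
position: [0.4676, -0.4598, 0.1781]
tool_rot: [3.137, 0.005, 1.669]
force: [0.4, -0.2, 0.1]
grip_width: 0.0528
```

Run:
```python
from h import *
st();goto(.5231,.3447,.12,1.025)
p=bot.grab_frame('wrist');heads(p,(.42,.51,-.50,-.41),.064)
```

```text
t 15.58 [ 0.4676 -0.4598  0.1781] [3.1369 0.0052 1.6685] F [ 0.4 -0.2  0.1] w 0.0528 q [ 1.04  0.67 -0.56  1.55  0.4   1.03  0.47]
MOVE 795.5 133.5 54.6 0.644 | yaw now 1.669
hub 0.4644 -0.4595  34.0x34.1 yaw 5.8 deg (0.102) z 0.0848 n 1164
```

{"fn": "move_arm", "kwargs": {
  "moves": "410 69 0 0;410 69 0 0;410 69 0 0;410 69 0 0;410 69 0 0;410 69 0 0;410 69 0 0;410 69 0 0;410 69 0 0;410 69 0 0"
}}

```text
clock: 16.47
position: [0.4938, -0.0419, 0.1722]
tool_rot: [-3.141, 0.0, 1.669]
force: [1.8, -0.1, -0.1]
grip_width: 0.053
```

{"fn": "move_arm", "kwargs": {
  "moves": "385 65 10 0.644;385 65 20 0.644;385 65 30 0.644;385 65 40 0.644;385 65 55 0.644;385 65 55 0.644;385 65 55 0.644;385 65 55 0.644;385 65 55 0.644;385 65 55 0.644"
}}

```text
clock: 17.3
position: [0.5207, 0.3479, 0.1164]
tool_rot: [-3.141, 0.001, 1.025]
force: [0.2, -0.7, -0.6]
grip_width: 0.0526
```

Run:
```python
from h import *
st();p=bot.grab_frame('wrist');st();heads(p);goto(.5231,.3447,.06,1.025)
```

```text
t 17.30 [0.5207 0.3479 0.1164] [-3.1413e+00  8.0000e-04  1.0254e+00] F [ 0.2 -0.7 -0.6] w 0.0526 q [-0.38  0.69 -0.45  1.67  0.38  0.86 -1.54]
t 17.35 [0.5187 0.3559 0.1155] [-3.1374e+00 -2.3000e-03  1.0313e+00] F [-9.5  4.3 -1.4] w 0.0532 q [-0.39  0.7  -0.46  1.67  0.38  0.86 -1.54]
hub 0.5488 0.4935  14.4x66.6 yaw 61.1 deg (1.067) z 0.0246 n 2055
hub 0.6129 0.4333  15.4x70.7 yaw 1.6 deg (0.028) z 0.0149 n 1582
hub 0.5238 0.4210  34.1x34.2 yaw 66.5 deg (1.160) z 0.0209 n 1928
hub 0.5233 0.3448  33.8x34.0 yaw 58.5 deg (1.021) z 0.0208 n 1519
hub 0.4161 0.3438  44.0x21.9 yaw 16.6 deg (0.289) z 0.0204 n 664
hub 0.6174 0.1832  5.3x14.2 yaw 1.3 deg (0.022) z 0.0186 n 88
hub 0.4204 0.2520  35.1x34.0 yaw 42.9 deg (0.748) z 0.0205 n 1251
MOVE -7.5 9.8 55.4 0.006 | yaw now 1.031
```

{"fn": "move_arm", "kwargs": {
  "moves": "0 0 50 0;0 0 50 0;0 0 50 0;0 0 50 0;0 0 50 0;0 0 50 0;0 0 50 0;0 0 50 0;0 0 50 0;0 0 50 0",
  "grip": 0.75
}}

```text
clock: 18.18
position: [0.5215, 0.3456, 0.0676]
tool_rot: [3.141, -0.0, 1.025]
force: [0.7, -0.1, 0.7]
grip_width: 0.0642
```

Run:
```python
from h import *
goto(.5232,.3447,.009,1.023);st()
```

```text
MOVE 0.0 1.9 58.6 0.002 | yaw now 1.025
t 18.18 [0.5215 0.3456 0.0676] [ 3.1414e+00 -3.0000e-04  1.0246e+00] F [ 0.7 -0.1  0.7] w 0.0642 q [-0.4   0.76 -0.42  1.7   0.41  0.78 -1.57]
```

{"fn": "move_arm", "kwargs": {
  "moves": "0 2 30 0;0 2 50 0;0 2 59 0;0 2 59 0;0 2 59 0;0 2 59 0;0 2 59 0;0 2 59 0;0 2 59 0;0 2 59 0"
}}

```text
clock: 19.02
position: [0.5234, 0.3447, 0.0087]
tool_rot: [3.141, -0.001, 1.025]
force: [-0.4, -0.2, 0.4]
grip_width: 0.064
```

{"fn": "move_arm", "kwargs": {
  "moves": "0 0 0 0;0 0 0 0;0 0 0 0;0 0 0 0;0 0 0 0;0 0 0 0;0 0 0 0;0 0 0 0;0 0 0 0;0 0 0 0",
  "grip": 0,
  "grip_force": 50
}}

```text
clock: 19.85
position: [0.5232, 0.3447, 0.0086]
tool_rot: [3.141, -0.0, 1.025]
force: [-1.7, -1.0, 4.8]
grip_width: 0.0328
```

{"fn": "move_arm", "kwargs": {
  "moves": "0 0 -40 0;0 0 -80 0;-485 172 -90 0;-485 172 -90 0;-485 172 -90 0;-485 172 -90 0;-485 172 -90 0;-485 172 -90 0;-485 172 -90 0;-485 172 -90 0"
}}

```text
clock: 20.68
position: [0.4544, 0.0166, 0.0948]
tool_rot: [3.141, 0.0, 1.025]
force: [2.4, -0.1, -1.2]
grip_width: 0.0324
```

Run:
```python
from h import *
goto(.4184,-.159,.075,1.669);st()
```

```text
MOVE -168.8 60.4 19.9 -0.644 | yaw now 1.025
t 20.68 [0.4544 0.0166 0.0948] [3.1414 0.     1.0251] F [ 2.4 -0.1 -1.2] w 0.0324 q [ 0.19  0.51 -0.46  2.13  0.41  0.58 -1.11]
```

{"fn": "move_arm", "kwargs": {
  "moves": "-169 60 15 -0.644;-169 60 15 -0.644;-169 60 15 -0.644;-169 60 15 -0.644;-169 60 20 -0.644;-169 60 20 -0.644;-169 60 20 -0.644;-169 60 20 -0.644;-169 60 20 -0.644;-169 60 20 -0.644"
}}

```text
clock: 21.52
position: [0.4191, -0.1564, 0.0749]
tool_rot: [3.141, 0.0, 1.669]
force: [0.4, 0.1, -1.5]
grip_width: 0.0325
```

Run:
```python
from h import *
goto(.4184,-.159,.045,1.669);st()
```

```text
MOVE -2.5 -1.0 29.9 0.000 | yaw now 1.669
t 21.52 [ 0.4191 -0.1564  0.0749] [3.1412e+00 1.0000e-04 1.6690e+00] F [ 0.4  0.1 -1.5] w 0.0325 q [ 0.69  0.57 -0.6   2.15  0.59  0.58 -0.25]
```

{"fn": "move_arm", "kwargs": {
  "moves": "-2 -0.5 5 0;-2 -0.5 10 0;-2 -0.5 15 0;-2 -0.5 19 0;-2 -0.5 22 0;-2 -0.5 25 0;-2 -0.5 27 0;-2 -0.5 29 0;-2 -0.5 30 0;-2 -0.5 30 0"
}}

```text
clock: 22.35
position: [0.4185, -0.1592, 0.0446]
tool_rot: [3.142, -0.0, 1.669]
force: [1.7, -0.2, -1.1]
grip_width: 0.0329
```

Run:
```python
from h import *
goto(.4184,-.159,.019,1.669);st()
```

```text
MOVE 0.2 -0.1 25.6 -0.000 | yaw now 1.669
t 22.35 [ 0.4185 -0.1592  0.0446] [ 3.1415e+00 -1.0000e-04  1.6688e+00] F [ 1.7 -0.2 -1.1] w 0.0329 q [ 0.65  0.63 -0.54  2.17  0.66  0.52 -0.3 ]
```

It fits too: the underside is 11 mm below the tip with no resistance. I'll bottom it, then carry it to the spindle.

{"fn": "move_arm", "kwargs": {
  "moves": "0 0 8 0;0 0 16 0;0 0 22 0;0 0 25 0;0 0 25 0;0 0 25 0;0 0 10 0;0 0 0 0;0 0 0 0;0 0 0 0"
}}

```text
clock: 23.18
position: [0.4183, -0.1595, 0.045]
tool_rot: [3.141, 0.0, 1.668]
force: [1.5, -0.8, -0.6]
grip_width: 0.0323
```

{"fn": "move_arm", "kwargs": {
  "moves": "0 0 -40 0;0 0 -80 0;-303 18 -110 0;-303 18 -110 0;-303 18 -110 0;-303 18 -110 0;-303 18 -110 0;-303 18 -110 0;-303 18 -110 0;-303 18 -110 0"
}}

```text
clock: 24.02
position: [0.4645, -0.4651, 0.1536]
tool_rot: [-3.14, 0.002, 1.663]
force: [0.1, -0.7, -1.5]
grip_width: 0.0323
```

{"fn": "move_arm", "kwargs": {
  "moves": "0 0 0 0;0 0 0 0;0 0 0 0;0 0 0 0;0 0 0 0;0 0 0 0;0 0 0 0;0 0 0 0;0 0 0 0;0 0 0 0"
}}

```text
clock: 24.85
position: [0.466, -0.459, 0.1548]
tool_rot: [3.142, 0.0, 1.669]
force: [-0.1, -1.0, -2.3]
grip_width: 0.0323
```

Run:
```python
from h import *
goto(.4657,-.4586,.115,1.669);st()
```

```text
MOVE 0.4 -0.2 39.8 -0.000 | yaw now 1.669
t 24.85 [ 0.466  -0.459   0.1548] [3.1416 0.     1.6689] F [-0.1 -1.  -2.3] w 0.0323 q [ 1.09  0.72 -0.64  1.56  0.48  1.02  0.41]
```

Very good. Lower onto the splines.

{"fn": "move_arm", "kwargs": {
  "moves": "0.4 0 10 0;0.4 0 18 0;0.4 0 24 0;0.4 0 27 0;0.4 0 30 0;0.4 0 33 0;0.4 0 36 0;0.4 0 39 0;0.4 0 40 0;0.4 0 40 0"
}}

```text
clock: 25.68
position: [0.466, -0.4589, 0.1146]
tool_rot: [3.141, 0.0, 1.669]
force: [1.5, -5.0, -4.3]
grip_width: 0.0325
```

Run:
```python
from h import *
goto(.4657,-.4586,.093,1.669);st();print(bot.observe()['moment'].round(2))
```

```text
MOVE 0.4 -0.3 21.6 -0.000 | yaw now 1.669
t 25.68 [ 0.466  -0.4589  0.1146] [3.1414e+00 4.0000e-04 1.6686e+00] F [ 1.5 -5.  -4.3] w 0.0325 q [ 1.07  0.77 -0.62  1.59  0.52  0.95  0.38]
[-1.04 -0.49 -0.01]
```

{"fn": "move_arm", "kwargs": {
  "moves": "-0.5 0 5 0;-0.5 0 10 0;-0.5 0 14 0;-0.5 0 18 0;-0.5 0 21 0;-0.5 0 22 0;-0.5 0 22 0;-0.5 0 22 0;-0.5 0 22 0;-0.5 0 22 0"
}}

```text
clock: 26.52
position: [0.466, -0.4591, 0.0926]
tool_rot: [-3.142, -0.0, 1.669]
force: [0.7, -1.9, -0.2]
grip_width: 0.032
```

{"fn": "move_arm", "kwargs": {
  "moves": "0 0 0 0;0 0 0 0;0 0 0 0;0 0 0 0;0 0 0 0;0 0 -10 0;0 0 -40 0;0 0 -80 0;0 0 -80 0;0 0 -80 0",
  "grip": 0.62
}}

```text
clock: 27.35
position: [0.4669, -0.4598, 0.1757]
tool_rot: [3.139, 0.003, 1.669]
force: [0.1, 0.8, -0.6]
grip_width: 0.0532
```

Run:
```python
from h import *
st();goto(.46,.26,.15,1.669)
p=bot.grab_frame('wrist');heads(p,(.42,.51,-.50,-.41),.084)
p=bot.grab_frame('scene');find(p,'head_1',.02)
```

```text
t 27.35 [ 0.4669 -0.4598  0.1757] [3.139  0.0032 1.6685] F [ 0.1  0.8 -0.6] w 0.0532 q [ 1.09  0.7  -0.65  1.55  0.47  1.05  0.42]
MOVE 717.2 63.3 23.5 -0.000 | yaw now 1.669
hub 0.4645 -0.4584  34.0x34.8 yaw 5.7 deg (0.100) z 0.1047 n 1768
head_1 [183. 362.] 0.94 depth [0.5309 0.4196 0.0011] plane [0.5199 0.4242 0.02  ]
head_1 [271. 347.] 0.74 depth [0.4034 0.2559 0.0202] plane [0.4035 0.2558 0.02  ]
head_1 [439. 171.] 0.6 depth [ 0.4498 -0.4386  0.0878] plane [ 0.4874 -0.5044  0.02  ]
head_1 [244. 368.] 0.55 depth [0.416  0.3314 0.0034] plane [0.4079 0.3365 0.02  ]
head_1 [440. 166.] 0.53 depth [ 0.4536 -0.4435  0.1027] plane [ 0.5003 -0.525   0.02  ]
```

{"fn": "move_arm", "kwargs": {
  "moves": "410 16 0 0;410 16 0 0;410 16 0 0;410 16 0 0;410 16 0 0;410 16 0 0;410 16 0 0;410 16 0 0;410 16 0 0;410 16 0 0"
}}

```text
clock: 28.33
position: [0.4408, -0.0471, 0.1723]
tool_rot: [-3.141, -0.001, 1.67]
force: [1.6, 0.4, 0.8]
grip_width: 0.053
```

{"fn": "move_arm", "kwargs": {
  "moves": "383 15 10 0.616;383 15 20 0.616;383 15 30 0.616;383 15 40 0.616;383 15 60 0.616;383 15 80 0.616;383 15 80 0.616;383 15 80 0.616;383 15 80 0.616;383 15 80 0.616"
}}

```text
clock: 29.17
position: [0.4192, 0.3196, 0.0959]
tool_rot: [-3.141, 0.001, 1.053]
force: [1.7, -0.4, 0.2]
grip_width: 0.0525
```

{"fn": "move_arm", "kwargs": {
  "moves": "0 0 0 0;0 0 0 0;0 0 0 0;0 0 0 0;0 0 0 0;0 0 0 0;0 0 0 0;0 0 0 0;0 0 0 0;0 0 0 0",
  "grip": 0.75
}}

```text
clock: 30.0
position: [0.4203, 0.3178, 0.0973]
tool_rot: [3.142, -0.0, 1.053]
force: [-0.3, -0.7, 0.4]
grip_width: 0.0643
```

Run:
```python
from h import *
st();p=bot.grab_frame('wrist');heads(p);goto(.4195,.3328,.009,1.053)
```

```text
t 30.00 [0.4203 0.3178 0.0973] [ 3.1415e+00 -1.0000e-04  1.0526e+00] F [-0.3 -0.7  0.4] w 0.0643 q [-0.35  0.61 -0.56  1.95  0.49  0.72 -1.72]
hub 0.5202 0.4137  20.1x35.1 yaw 62.2 deg (1.086) z 0.0207 n 1660
hub 0.4188 0.3328  34.5x34.0 yaw 60.2 deg (1.050) z 0.0208 n 1845
hub 0.5555 0.1834  98.1x9.7 yaw 18.5 deg (0.324) z 0.0147 n 874
hub 0.4199 0.2517  35.1x34.7 yaw 42.2 deg (0.737) z 0.0206 n 1791
MOVE 12.5 -8.1 88.3 -0.000 | yaw now 1.053
```

{"fn": "move_arm", "kwargs": {
  "moves": "12.5 -8.5 0 0;12.5 -8.5 30 0;12.5 -8.5 60 0;12.5 -8.5 80 0;12.5 -8.5 88 0;12.5 -8.5 88 0;12.5 -8.5 88 0;12.5 -8.5 88 0;12.5 -8.5 88 0;12.5 -8.5 88 0"
}}

```text
clock: 30.88
position: [0.4196, 0.3333, 0.0103]
tool_rot: [3.141, -0.001, 1.052]
force: [-0.1, -0.4, -0.7]
grip_width: 0.0641
```

{"fn": "move_arm", "kwargs": {
  "moves": "0 0 0 0;0 0 0 0;0 0 0 0;0 0 0 0;0 0 0 0;0 0 0 0;0 0 0 0;0 0 0 0;0 0 0 0;0 0 0 0",
  "grip": 0,
  "grip_force": 50
}}

```text
clock: 31.72
position: [0.4193, 0.333, 0.0098]
tool_rot: [3.141, -0.0, 1.053]
force: [-1.0, -2.0, 12.1]
grip_width: 0.0325
```

{"fn": "move_arm", "kwargs": {
  "moves": "0 0 -40 0;0 0 -80 0;-427 243 -90 0;-427 243 -90 0;-427 243 -90 0;-427 243 -90 0;-427 243 -90 0;-427 243 -90 0;-427 243 -90 0;-427 243 -90 0"
}}

```text
clock: 32.55
position: [0.4184, -0.0022, 0.0962]
tool_rot: [3.141, -0.0, 1.053]
force: [1.9, 0.4, -1.4]
grip_width: 0.0328
```

Run:
```python
from h import *
goto(.4184,-.1594,.075,1.669);st()
```

```text
MOVE -136.6 77.8 21.3 -0.616 | yaw now 1.053
t 32.55 [ 0.4184 -0.0022  0.0962] [ 3.1413 -0.      1.053 ] F [ 1.9  0.4 -1.4] w 0.0328 q [ 0.32  0.49 -0.58  2.21  0.5   0.57 -1.15]
```

{"fn": "move_arm", "kwargs": {
  "moves": "-137 78 15 -0.616;-137 78 15 -0.616;-137 78 15 -0.616;-137 78 15 -0.616;-137 78 20 -0.616;-137 78 20 -0.616;-137 78 20 -0.616;-137 78 20 -0.616;-137 78 20 -0.616;-137 78 20 -0.616"
}}

```text
clock: 33.38
position: [0.419, -0.1574, 0.0763]
tool_rot: [3.141, 0.0, 1.669]
force: [-0.0, 0.6, -1.9]
grip_width: 0.0327
```

Run:
```python
from h import *
goto(.4184,-.1594,.05,1.669);st()
```

```text
MOVE -1.9 -0.8 26.3 -0.000 | yaw now 1.669
t 33.38 [ 0.419  -0.1574  0.0763] [3.1414e+00 3.0000e-04 1.6686e+00] F [-0.   0.6 -1.9] w 0.0327 q [ 0.76  0.59 -0.7   2.15  0.66  0.62 -0.31]
```

{"fn": "move_arm", "kwargs": {
  "moves": "-1.5 -0.6 5 0;-1.5 -0.6 10 0;-1.5 -0.6 14 0;-1.5 -0.6 18 0;-1.5 -0.6 20 0;-1.5 -0.6 22 0;-1.5 -0.6 24 0;-1.5 -0.6 26 0;-1.5 -0.6 26 0;-1.5 -0.6 26 0"
}}

```text
clock: 34.22
position: [0.4184, -0.1595, 0.05]
tool_rot: [3.142, -0.0, 1.669]
force: [0.1, 0.1, -2.1]
grip_width: 0.0325
```

Run:
```python
from h import *
goto(.4184,-.159,.02,1.669);st()
```

```text
MOVE 0.5 0.1 30.0 -0.000 | yaw now 1.669
t 34.22 [ 0.4184 -0.1595  0.05  ] [ 3.1416 -0.      1.6687] F [ 0.1  0.1 -2.1] w 0.0325 q [ 0.73  0.64 -0.65  2.16  0.73  0.57 -0.36]
```

It fits. I'll bottom it and carry it to the spindle.

{"fn": "move_arm", "kwargs": {
  "moves": "0 0 8 0;0 0 16 0;0 0 24 0;0 0 29 0;0 0 29 0;0 0 29 0;0 0 15 0;0 0 0 0;0 0 0 0;0 0 0 0"
}}

```text
clock: 35.05
position: [0.4183, -0.1597, 0.0501]
tool_rot: [3.141, 0.0, 1.668]
force: [0.1, 0.0, -2.2]
grip_width: 0.0324
```

{"fn": "move_arm", "kwargs": {
  "moves": "0 0 -40 0;0 0 -80 0;-303 18 -107 0;-303 18 -107 0;-303 18 -107 0;-303 18 -107 0;-303 18 -107 0;-303 18 -107 0;-303 18 -107 0;-303 18 -107 0"
}}

```text
clock: 35.88
position: [0.4644, -0.4655, 0.1554]
tool_rot: [-3.14, 0.002, 1.663]
force: [-1.1, -1.1, -1.5]
grip_width: 0.0325
```

{"fn": "move_arm", "kwargs": {
  "moves": "0 0 0 0;0 0 0 0;0 0 0 0;0 0 0 0;0 0 0 0;0 0 0 0;0 0 0 0;0 0 0 0;0 0 0 0;0 0 0 0"
}}

```text
clock: 36.72
position: [0.4658, -0.4593, 0.1571]
tool_rot: [-3.142, 0.0, 1.669]
force: [0.4, -0.8, -1.5]
grip_width: 0.0328
```

Run:
```python
from h import *
goto(.4658,-.4589,.115,1.669);st()
```

```text
MOVE 0.4 -0.0 42.1 -0.000 | yaw now 1.669
t 36.72 [ 0.4658 -0.4593  0.1571] [-3.1416e+00  1.0000e-04  1.6687e+00] F [ 0.4 -0.8 -1.5] w 0.0328 q [ 1.14  0.74 -0.73  1.56  0.55  1.05  0.36]
```

{"fn": "move_arm", "kwargs": {
  "moves": "0.3 0 10 0;0.3 0 18 0;0.3 0 24 0;0.3 0 29 0;0.3 0 33 0;0.3 0 37 0;0.3 0 40 0;0.3 0 43 0;0.3 0 43 0;0.3 0 43 0"
}}

```text
clock: 37.55
position: [0.4659, -0.459, 0.1141]
tool_rot: [3.142, 0.0, 1.669]
force: [0.8, -0.9, -2.8]
grip_width: 0.0325
```

Run:
```python
from h import *
st();print(bot.observe()['moment'].round(2))
```

```text
t 37.55 [ 0.4659 -0.459   0.1141] [3.1415 0.     1.6687] F [ 0.8 -0.9 -2.8] w 0.0325 q [ 1.13  0.79 -0.71  1.59  0.59  0.98  0.33]
[-0.23 -0.17  0.01]
```

{"fn": "move_arm", "kwargs": {
  "moves": "0 0 0.7 0;0 0 0.7 0;0 0 0.7 0;0 0 0.7 0;0 0 0.7 0;0 0 -10 0;0 0 -40 0;0 0 -65 0;0 0 -65 0;0 0 -65 0",
  "grip": 0.62
}}

```text
clock: 38.38
position: [0.4664, -0.4594, 0.1811]
tool_rot: [3.14, 0.002, 1.669]
force: [-0.3, 0.4, -1.3]
grip_width: 0.053
```

Run:
```python
from h import *
st();goto(.4199,.2518,.10,.742);goto(.4199,.2518,.10,2.313)
p=bot.grab_frame('wrist');heads(p,(.42,.51,-.50,-.41),.104);save(p,'s2.png',(160,120,480,360),2)
p=bot.grab_frame('scene');find(p,'head_1',.02)
```

```text
t 38.38 [ 0.4664 -0.4594  0.1811] [3.1399e+00 2.2000e-03 1.6686e+00] F [-0.3  0.4 -1.3] w 0.0530 q [ 1.15  0.72 -0.75  1.54  0.53  1.09  0.38]
MOVE 712.5 23.0 79.6 0.927 | yaw now 1.669
MOVE 712.5 23.0 79.6 -0.644 | yaw now 1.669
hub 0.4645 -0.4585  34.0x35.0 yaw 5.4 deg (0.093) z 0.1244 n 2620
head_1 [268. 346.] 0.77 depth [0.4195 0.2522 0.0041] plane [0.4117 0.2581 0.02  ]
head_1 [185. 362.] 0.74 depth [0.5265 0.4177 0.004 ] plane [0.5173 0.4216 0.02  ]
head_1 [441. 164.] 0.66 depth [ 0.449  -0.4416  0.1142] plane [ 0.5025 -0.5353  0.02  ]
head_1 [438. 171.] 0.54 depth [ 0.4509 -0.4365  0.0874] plane [ 0.4884 -0.5017  0.02  ]
head_1 [440. 160.] 0.47 depth [ 0.4562 -0.4422  0.1231] plane [ 0.5158 -0.5455  0.02  ]
```

View pics/s2.png

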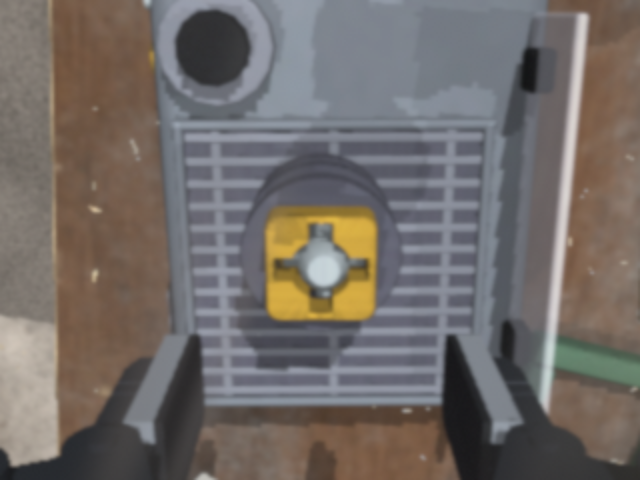

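All three heads are home (hub top at 124.4 mm, yaw 5.4°); the crop shows the stacked hub centred at (322,265). Now the remaining, tight-looking heads.

{"fn": "move_arm", "kwargs": {
  "moves": "380 12 0 0;380 12 0 0;380 12 0 0;380 12 0 0;380 12 0 0;380 12 0 0;380 12 0 0;380 12 0 0;380 12 0 0;380 12 0 0"
}}

```text
clock: 39.37
position: [0.4399, -0.0733, 0.1792]
tool_rot: [3.141, -0.001, 1.676]
force: [1.6, 0.7, 0.3]
grip_width: 0.053
```

{"fn": "move_arm", "kwargs": {
  "moves": "332 11 10 0.927;332 11 20 0.927;332 11 30 0.927;332 11 40 0.927;332 11 60 0.927;332 11 80 0.927;332 11 80 0.927;332 11 80 0.927;332 11 80 0.927;332 11 80 0.927",
  "grip": 0.75
}}

```text
clock: 40.2
position: [0.418, 0.2543, 0.0978]
tool_rot: [-3.141, 0.001, 0.736]
force: [0.3, 0.7, -0.2]
grip_width: 0.0636
```

{"fn": "move_arm", "kwargs": {
  "moves": "0 0 0 0;0 0 0 0;0 0 0 0;0 0 0 0;0 0 0 0;0 0 0 0;0 0 0 0;0 0 0 0;0 0 0 0;0 0 0 0"
}}

```text
clock: 41.03
position: [0.4191, 0.2518, 0.0991]
tool_rot: [3.142, -0.0, 0.742]
force: [0.1, 0.4, -0.6]
grip_width: 0.0638
```

Run:
```python
from h import *
st();p=bot.grab_frame('wrist');heads(p);goto(.4199,.2518,.009,.742)
```

```text
t 41.03 [0.4191 0.2518 0.0991] [ 3.1416e+00 -1.0000e-04  7.4160e-01] F [ 0.1  0.4 -0.6] w 0.0638 q [-0.23  0.56 -0.57  2.04  0.48  0.67 -1.95]
hub 0.5030 0.1700  108.4x8.2 yaw 18.2 deg (0.317) z 0.0147 n 801
hub 0.4197 0.2515  34.9x34.0 yaw 43.1 deg (0.753) z 0.0208 n 1889
MOVE 0.5 0.5 90.1 -0.000 | yaw now 0.742
```

{"fn": "move_arm", "kwargs": {
  "moves": "0.5 0.5 30 0;0.5 0.5 60 0;0.5 0.5 80 0;0.5 0.5 90 0;0.5 0.5 90 0;0.5 0.5 90 0;0.5 0.5 90 0;0.5 0.5 90 0;0.5 0.5 90 0;0.5 0.5 90 0"
}}

```text
clock: 41.92
position: [0.4202, 0.2519, 0.0097]
tool_rot: [3.141, -0.001, 0.741]
force: [0.0, -0.5, -0.5]
grip_width: 0.0644
```

{"fn": "move_arm", "kwargs": {
  "moves": "0 0 0 0;0 0 0 0;0 0 0 0;0 0 0 0;0 0 0 0;0 0 0 0;0 0 0 0;0 0 0 0;0 0 0 0;0 0 0 0",
  "grip": 0,
  "grip_force": 50
}}

```text
clock: 42.75
position: [0.4199, 0.2519, 0.0094]
tool_rot: [3.141, -0.0, 0.742]
force: [-1.6, -1.7, 10.8]
grip_width: 0.0324
```

{"fn": "move_arm", "kwargs": {
  "moves": "0 0 -40 0;0 0 -80 0;-277 302 -90 0;-277 302 -90 0;-277 302 -90 0;-277 302 -90 0;-277 302 -90 0;-277 302 -90 0;-277 302 -90 0;-277 302 -90 0"
}}

```text
clock: 43.58
position: [0.4191, -0.0834, 0.0973]
tool_rot: [3.142, 0.0, 0.742]
force: [2.4, -0.1, -1.5]
grip_width: 0.0325
```

Run:
```python
from h import *
goto(.4184,-.1594,.075,1.669);st()
```

```text
MOVE -51.9 55.6 22.3 -0.927 | yaw now 0.742
t 43.58 [ 0.4191 -0.0834  0.0973] [3.1415 0.     0.7419] F [ 2.4 -0.1 -1.5] w 0.0325 q [ 0.52  0.5  -0.58  2.19  0.49  0.58 -1.26]
```

{"fn": "move_arm", "kwargs": {
  "moves": "-52 56 15 -0.927;-52 56 15 -0.927;-52 56 15 -0.927;-52 56 20 -0.927;-52 56 20 -0.927;-52 56 20 -0.927;-52 56 20 -0.927;-52 56 20 -0.927;-52 56 20 -0.927;-52 56 20 -0.927"
}}

```text
clock: 44.42
position: [0.419, -0.1578, 0.0771]
tool_rot: [-3.141, -0.0, 1.666]
force: [-0.0, 0.7, -1.7]
grip_width: 0.0324
```

Run:
```python
from h import *
goto(.4184,-.1592,.052,1.669);st()
```

```text
MOVE -1.3 -0.7 25.1 -0.003 | yaw now 1.666
t 44.42 [ 0.419  -0.1578  0.0771] [-3.1414e+00 -3.0000e-04  1.6661e+00] F [-0.   0.7 -1.7] w 0.0324 q [ 0.82  0.62 -0.78  2.15  0.72  0.66 -0.37]
```

{"fn": "move_arm", "kwargs": {
  "moves": "-1.2 -0.6 6 0;-1.2 -0.6 12 0;-1.2 -0.6 16 0;-1.2 -0.6 18 0;-1.2 -0.6 19 0;-1.2 -0.6 20 0;-1.2 -0.6 21 0;-1.2 -0.6 22 0;-1.2 -0.6 23 0;-1.2 -0.6 23 0"
}}

```text
clock: 45.25
position: [0.4189, -0.1591, 0.0546]
tool_rot: [3.141, 0.001, 1.669]
force: [-2.7, 1.3, 12.4]
grip_width: 0.0327
```

Run:
```python
from h import *
st()
```

```text
t 45.25 [ 0.4189 -0.1591  0.0546] [3.1411e+00 6.0000e-04 1.6688e+00] F [-2.7  1.3 12.4] w 0.0327 q [ 0.79  0.65 -0.73  2.16  0.78  0.62 -0.41]
```

{"fn": "move_arm", "kwargs": {
  "moves": "0 0 1 0;0 0 2 0;0 0 3 0;0 0 3 0;0 0 3 0;0 0 3 0;0 0 3 0;0 0 3 0;0 0 3 0;0 0 3 0"
}}

```text
clock: 46.08
position: [0.4193, -0.159, 0.053]
tool_rot: [3.14, 0.002, 1.669]
force: [-12.3, 4.9, 59.5]
grip_width: 0.0325
```

{"fn": "move_arm", "kwargs": {
  "moves": "0 0 -40 0;0 0 -80 0;-170 -19 -80 0;-170 -19 -80 0;-170 -19 -80 0;-170 -19 -80 0;-170 -19 -80 0;-170 -19 -80 0;-170 -19 -80 0;-170 -19 -80 0"
}}

```text
clock: 46.92
position: [0.4166, -0.329, 0.1312]
tool_rot: [3.142, -0.0, 1.67]
force: [0.3, 0.5, -1.1]
grip_width: 0.0324
```

Run:
```python
from h import *
st();p=bot.grab_frame('wrist');save(p,'t1.png');find(p,'tray',0)
C=cloud(p)
P=blob(C,(.34,.5,-.33,-.188),.0125,.019,'rim');
P=blob(C,(.37,.47,-.32,-.19),.003,.008,'floor')
blob(C,(.37,.47,-.45,-.3),.04,.2,'held')
```

```text
t 46.92 [ 0.4166 -0.329   0.1312] [ 3.1415e+00 -4.0000e-04  1.6701e+00] F [ 0.3  0.5 -1.1] w 0.0324 q [ 1.15  0.64 -0.83  1.91  0.61  0.87  0.1 ]
tray [335. 121.] 0.76 depth [ 0.4173 -0.249   0.0059] plane [ 0.4175 -0.2488  0.    ]
rim n 5183 mean [ 0.424  -0.2479  0.0166] zmed 0.0167 z95 0.0184 rect 429.0 -257.1 | 138.2 x 117.2 @ 89.9
floor n 19783 mean [ 0.418 -0.245  0.006] zmed 0.0060 z95 0.0072 rect 422.5 -254.9 | 128.8 x 94.5 @ 89.8
held n 32225 mean [ 0.4191 -0.3381  0.1525] zmed 0.1692 z95 0.1974 rect 420.2 -375.8 | 99.7 x 148.6 @ 0.5
```

View pics/t1.png

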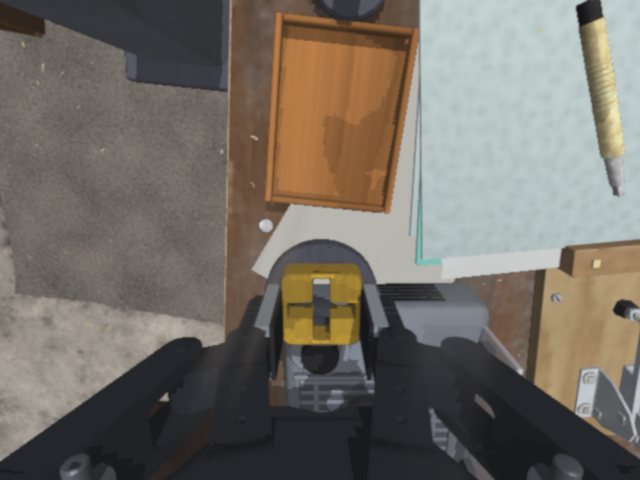

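The tight head stayed on the tip at 59 N. In t1.png the tray rim corners are at about (277,14), (419,30), (389,212) and (267,200).

Run:
```python
from h import *
p=bot.grab_frame('wrist')
q=np.array([unproj(p,c,.016)[:2] for c in[(277,14),(419,30),(389,212),(267,200)]]);print(q.round(4),q.mean(0).round(4),np.diff(q,axis=0).round(4))
c=q.mean(0);u=(q[0]+q[1]-q[2]-q[3]);u/=np.linalg.norm(u);print(u)
for s in(-.028,.028):
    t=c+u*s;print(t.round(4));goto(t[0],t[1],.06,1.669)
```

```text
[[ 0.3722 -0.1876]
 [ 0.4651 -0.1875]
 [ 0.4647 -0.3101]
 [ 0.3724 -0.3101]] [ 0.4186 -0.2488] [[ 9.290e-02  1.000e-04]
 [-4.000e-04 -1.227e-01]
 [-9.230e-02  0.000e+00]]
[9.00705818e-04 9.99999594e-01]
[ 0.4186 -0.2768]
MOVE 51.9 7.1 71.3 0.001 | yaw now 1.670
[ 0.4186 -0.2208]
MOVE 107.6 12.7 71.3 0.001 | yaw now 1.670
```

{"fn": "move_arm", "kwargs": {
  "moves": "52 7 20 0;52 7 40 0;52 7 60 0;52 7 80 0;52 7 95 0;52 7 105 0;52 7 111 0;52 7 114 0;52 7 114 0;52 7 114 0"
}}

```text
clock: 47.9
position: [0.4186, -0.2778, 0.0177]
tool_rot: [3.141, 0.0, 1.669]
force: [-0.3, -0.4, -0.9]
grip_width: 0.0322
```

{"fn": "move_arm", "kwargs": {
  "moves": "0 0 0 0;0 0 0 0;0 0 0 0;0 0 0 0;0 0 0 0;0 0 -30 0;0 0 -70 0;0 0 -100 0;0 0 -100 0;0 0 -100 0",
  "grip": 0.6
}}

```text
clock: 48.73
position: [0.4187, -0.2784, 0.1185]
tool_rot: [3.14, 0.002, 1.668]
force: [-0.1, -0.2, -1.0]
grip_width: 0.0512
```

Run:
```python
from h import *
st();goto(.5239,.4212,.10,1.160)
p=bot.grab_frame('wrist');heads(p,(.38,.46,-.31,-.19),.005)
```

```text
t 48.73 [ 0.4187 -0.2784  0.1185] [3.1398e+00 2.2000e-03 1.6680e+00] F [-0.1 -0.2 -1. ] w 0.0512 q [ 1.08  0.62 -0.83  1.99  0.63  0.81 -0.02]
MOVE 686.1 172.6 17.4 0.508 | yaw now 1.668
hub 0.4170 -0.2767  34.0x34.8 yaw 6.5 deg (0.113) z 0.0258 n 1655
```

{"fn": "move_arm", "kwargs": {
  "moves": "380 96 -20 0;380 96 -20 0;380 96 -20 0;380 96 -20 0;380 96 -20 0;380 96 -20 0;380 96 -20 0;380 96 -20 0;380 96 -20 0;380 96 -20 0"
}}

```text
clock: 49.62
position: [0.4762, 0.1155, 0.1368]
tool_rot: [-3.141, -0.002, 1.673]
force: [-0.7, 0.2, -0.7]
grip_width: 0.0511
```

{"fn": "move_arm", "kwargs": {
  "moves": "306 77 0 0.508;306 77 0 0.508;306 77 10 0.508;306 77 20 0.508;306 77 20 0.508;306 77 30 0.508;306 77 40 0.508;306 77 40 0.508;306 77 40 0.508;306 77 40 0.508",
  "grip": 0.75
}}

```text
clock: 50.45
position: [0.5216, 0.423, 0.0946]
tool_rot: [-3.14, 0.003, 1.163]
force: [0.5, -1.0, -0.0]
grip_width: 0.0642
```

{"fn": "move_arm", "kwargs": {
  "moves": "0 0 0 0;0 0 0 0;0 0 0 0;0 0 0 0;0 0 0 0;0 0 0 0;0 0 0 0;0 0 0 0;0 0 0 0;0 0 0 0"
}}

```text
clock: 51.28
position: [0.5233, 0.422, 0.0972]
tool_rot: [-3.142, -0.0, 1.161]
force: [-0.3, 0.5, -0.4]
grip_width: 0.0637
```

Run:
```python
from h import *
st();p=bot.grab_frame('wrist');heads(p);goto(.5239,.4212,.0095,1.160)
```

```text
t 51.28 [0.5233 0.422  0.0972] [-3.1416 -0.      1.1607] F [-0.3  0.5 -0.4] w 0.0637 q [-0.37  0.83 -0.66  1.54  0.58  0.97 -1.61]
hub 0.5666 0.5140  64.0x96.1 yaw 83.2 deg (1.452) z 0.0248 n 5492
hub 0.6122 0.4378  15.6x67.9 yaw 0.0 deg (0.000) z 0.0148 n 1472
hub 0.5238 0.4211  34.9x34.0 yaw 66.8 deg (1.165) z 0.0208 n 1928
hub 0.5742 0.1857  36.5x11.3 yaw 18.1 deg (0.315) z 0.0148 n 340
MOVE -0.5 0.9 87.7 0.001 | yaw now 1.161
```

{"fn": "move_arm", "kwargs": {
  "moves": "-0.5 0.9 30 0;-0.5 0.9 60 0;-0.5 0.9 80 0;-0.5 0.9 88 0;-0.5 0.9 88 0;-0.5 0.9 88 0;-0.5 0.9 88 0;-0.5 0.9 88 0;-0.5 0.9 88 0;-0.5 0.9 88 0"
}}

```text
clock: 52.17
position: [0.5243, 0.4213, 0.01]
tool_rot: [3.141, -0.001, 1.161]
force: [-0.1, 0.2, -0.5]
grip_width: 0.0644
```

{"fn": "move_arm", "kwargs": {
  "moves": "0 0 0 0;0 0 0 0;0 0 0 0;0 0 0 0;0 0 0 0;0 0 0 0;0 0 0 0;0 0 0 0;0 0 0 0;0 0 0 0",
  "grip": 0,
  "grip_force": 50
}}

```text
clock: 53.0
position: [0.5241, 0.4213, 0.0096]
tool_rot: [3.141, -0.0, 1.161]
force: [-1.1, -0.9, 5.1]
grip_width: 0.0328
```

{"fn": "move_arm", "kwargs": {
  "moves": "0 0 -40 0;0 0 -80 0;-574 135 -90 0;-574 135 -90 0;-574 135 -90 0;-574 135 -90 0;-574 135 -90 0;-574 135 -90 0;-574 135 -90 0;-574 135 -90 0"
}}

```text
clock: 53.83
position: [0.4638, 0.0914, 0.095]
tool_rot: [3.141, 0.0, 1.161]
force: [1.8, -0.3, -0.7]
grip_width: 0.0325
```

Run:
```python
from h import *
goto(.4184,-.1594,.075,1.669);st()
```

```text
MOVE -248.1 58.3 20.0 -0.508 | yaw now 1.161
t 53.83 [0.4638 0.0914 0.095 ] [3.1414e+00 1.0000e-04 1.1610e+00] F [ 1.8 -0.3 -0.7] w 0.0325 q [ 0.21  0.58 -0.69  2.08  0.59  0.68 -1.29]
```

{"fn": "move_arm", "kwargs": {
  "moves": "-248 58 10 -0.508;-248 58 10 -0.508;-248 58 10 -0.508;-248 58 10 -0.508;-248 58 15 -0.508;-248 58 20 -0.508;-248 58 20 -0.508;-248 58 20 -0.508;-248 58 20 -0.508;-248 58 20 -0.508"
}}

```text
clock: 54.67
position: [0.4193, -0.1567, 0.075]
tool_rot: [3.141, -0.0, 1.669]
force: [0.5, 0.2, -0.6]
grip_width: 0.0326
```

{"fn": "move_arm", "kwargs": {
  "moves": "0 0 4 0;0 0 8 0;0 0 12 0;0 0 12 0;0 0 12 0;0 0 12 0;0 0 12 0;0 0 12 0;0 0 12 0;0 0 12 0"
}}

```text
clock: 55.5
position: [0.4189, -0.1574, 0.0629]
tool_rot: [3.142, 0.0, 1.669]
force: [0.2, -0.8, -0.8]
grip_width: 0.0327
```

Run:
```python
from h import *
goto(.4184,-.1592,.053,1.669);st()
```

```text
MOVE -1.7 -0.7 9.9 -0.000 | yaw now 1.669
t 55.50 [ 0.4189 -0.1574  0.0629] [3.1415 0.     1.6686] F [ 0.2 -0.8 -0.8] w 0.0327 q [ 0.81  0.64 -0.76  2.15  0.77  0.64 -0.41]
```

{"fn": "move_arm", "kwargs": {
  "moves": "-1.6 -0.6 2 0;-1.6 -0.6 4 0;-1.6 -0.6 5 0;-1.6 -0.6 6 0;-1.6 -0.6 7 0;-1.6 -0.6 8 0;-1.6 -0.6 9 0;-1.6 -0.6 9 0;-1.6 -0.6 9 0;-1.6 -0.6 9 0"
}}

```text
clock: 56.33
position: [0.4187, -0.159, 0.0544]
tool_rot: [3.141, 0.001, 1.669]
force: [-5.2, 0.8, 19.7]
grip_width: 0.0325
```

Run:
```python
from h import *
st();goto(.4186,-.2203,.04,1.669)
```

```text
t 56.33 [ 0.4187 -0.159   0.0544] [3.1412e+00 8.0000e-04 1.6689e+00] F [-5.2  0.8 19.7] w 0.0325 q [ 0.8   0.66 -0.74  2.16  0.79  0.62 -0.42]
MOVE -61.0 -6.1 14.4 -0.000 | yaw now 1.669
```

Tight: 20 N on the tip with the head stopped there. It goes in the second tray slot.

{"fn": "move_arm", "kwargs": {
  "moves": "0 0 -20 0;0 0 -30 0;-62 -6 -30 0;-62 -6 -30 0;-62 -6 -30 0;-62 -6 -30 0;-62 -6 -10 0;-62 -6 0 0;-62 -6 0 0;-62 -6 0 0"
}}

```text
clock: 57.17
position: [0.4185, -0.2203, 0.0537]
tool_rot: [-3.141, -0.001, 1.67]
force: [-0.3, -0.8, -0.9]
grip_width: 0.0326
```

Run:
```python
from h import *
st();goto(.4188,-.2215,.018,1.669)
```

```text
t 57.17 [ 0.4185 -0.2203  0.0537] [-3.1407e+00 -9.0000e-04  1.6702e+00] F [-0.3 -0.8 -0.9] w 0.0326 q [ 0.92  0.69 -0.75  2.09  0.78  0.66 -0.26]
MOVE -1.2 0.2 35.7 0.001 | yaw now 1.670
```

{"fn": "move_arm", "kwargs": {
  "moves": "-1 0.2 8 0;-1 0.2 16 0;-1 0.2 24 0;-1 0.2 30 0;-1 0.2 34 0;-1 0.2 36 0;-1 0.2 36 0;-1 0.2 36 0;-1 0.2 36 0;-1 0.2 36 0"
}}

```text
clock: 58.0
position: [0.419, -0.2224, 0.0181]
tool_rot: [3.141, 0.0, 1.669]
force: [-0.7, 0.1, -1.3]
grip_width: 0.0328
```

{"fn": "move_arm", "kwargs": {
  "moves": "0 0 0 0;0 0 0 0;0 0 0 0;0 0 0 0;0 0 0 0;0 0 -30 0;0 0 -70 0;0 0 -120 0;0 0 -130 0;0 0 -130 0",
  "grip": 0.6
}}

```text
clock: 58.83
position: [0.4204, -0.223, 0.1516]
tool_rot: [3.137, 0.004, 1.668]
force: [0.3, -0.9, -0.1]
grip_width: 0.0515
```

Run:
```python
from h import *
st();goto(.4213,-.400,.12,1.669)
p=bot.grab_frame('wrist');heads(p,(.38,.46,-.31,-.19),.005);save(p,'t2.png')
```

```text
t 58.83 [ 0.4204 -0.223   0.1516] [3.1374 0.0035 1.6683] F [ 0.3 -0.9 -0.1] w 0.0515 q [ 1.04  0.54 -0.9   2.03  0.57  0.84 -0.09]
MOVE -176.1 -16.5 32.1 -0.001 | yaw now 1.668
hub 0.4174 -0.2215  33.9x34.3 yaw 5.8 deg (0.101) z 0.0258 n 1327
hub 0.4169 -0.2767  33.5x35.3 yaw 5.9 deg (0.103) z 0.0257 n 1237
```

View pics/t2.png

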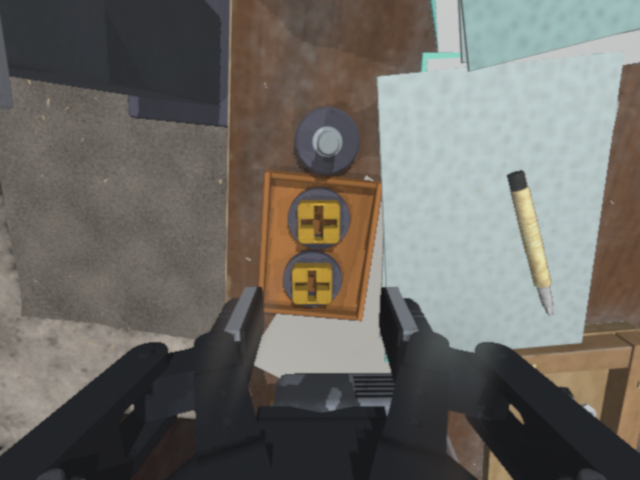

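Both tight heads lie flat in the tray, at (320,222) and (312,285). Now the jog button.

{"fn": "move_arm", "kwargs": {
  "moves": "-176 -17 10 0;-176 -17 10 0;-176 -17 10 0;-176 -17 10 0;-176 -17 30 0;-176 -17 50 0;-176 -17 50 0;-176 -17 50 0;-176 -17 50 0;-176 -17 50 0",
  "grip": 0
}}

```text
clock: 59.72
position: [0.4198, -0.3987, 0.0988]
tool_rot: [3.141, 0.001, 1.67]
force: [0.4, 0.0, 1.1]
grip_width: 0.0001
```

Run:
```python
from h import *
st();goto(.4213,-.400,.0715,1.669)
p=bot.grab_frame('side');C=cloud(p);blob(C,(.4,.45,-.43,-.36),.073,.085,'jog')
```

```text
t 59.72 [ 0.4198 -0.3987  0.0988] [3.1410e+00 8.0000e-04 1.6698e+00] F [0.4 0.  1.1] w 0.0001 q [ 1.2   0.74 -0.79  1.8   0.67  0.89  0.19]
MOVE -1.4 1.4 27.3 0.001 | yaw now 1.670
jog n 80 mean [ 0.422  -0.4011  0.0788] zmed 0.0789 z95 0.0825 rect 423.4 -399.9 | 24.6 x 26.6 @ 86.2
```

{"fn": "move_arm", "kwargs": {
  "moves": "-1 1 8 0;-1 1 14 0;-1 1 18 0;-1 1 20 0;-1 1 22 0;-1 1 24 0;-1 1 26 0;-1 1 27 0;-1 1 27 0;-1 1 27 0"
}}

```text
clock: 60.6
position: [0.4202, -0.3999, 0.0718]
tool_rot: [-3.141, 0.001, 1.669]
force: [-7.9, 5.3, 23.8]
grip_width: -0.0
```

Run:
```python
from h import *
st()
```

```text
t 60.60 [ 0.4202 -0.3999  0.0718] [-3.1412e+00  6.0000e-04  1.6687e+00] F [-7.9  5.3 23.8] w -0.0000 q [ 1.18  0.78 -0.77  1.81  0.71  0.85  0.16]
```

It is bottomed at 24 N, well above the 5 N spring. I'll hold for 3.3 s, then release and retreat.

{"fn": "move_arm", "kwargs": {
  "moves": "0 0 0 0;0 0 0 0;0 0 0 0;0 0 0 0;0 0 0 0;0 0 0 0;0 0 0 0;0 0 0 0;0 0 0 0;0 0 0 0"
}}

```text
clock: 61.43
position: [0.4202, -0.4, 0.0718]
tool_rot: [-3.141, 0.001, 1.669]
force: [-8.4, 4.8, 23.5]
grip_width: -0.0002
```

{"fn": "move_arm", "kwargs": {
  "moves": "0 0 0 0;0 0 0 0;0 0 0 0;0 0 0 0;0 0 0 0;0 0 0 0;0 0 0 0;0 0 0 0;0 0 0 0;0 0 0 0"
}}

```text
clock: 62.27
position: [0.4202, -0.3999, 0.0718]
tool_rot: [-3.141, 0.001, 1.669]
force: [-8.6, 5.1, 22.4]
grip_width: 0.0003
```

{"fn": "move_arm", "kwargs": {
  "moves": "0 0 0 0;0 0 0 0;0 0 0 0;0 0 0 0;0 0 0 0;0 0 0 0;0 0 0 0;0 0 0 0;0 0 0 0;0 0 0 0"
}}

```text
clock: 63.1
position: [0.4202, -0.3999, 0.0718]
tool_rot: [-3.141, 0.001, 1.669]
force: [-8.9, 5.2, 23.8]
grip_width: -0.0
```

{"fn": "move_arm", "kwargs": {
  "moves": "0 0 0 0;0 0 0 0;0 0 0 0;0 0 0 0;0 0 -10 0;0 0 -40 0;0 0 -80 0;0 0 -120 0;0 0 -160 0;0 0 -180 0"
}}

```text
clock: 63.93
position: [0.4215, -0.4002, 0.2555]
tool_rot: [3.138, 0.003, 1.669]
force: [-0.3, -0.9, 0.2]
grip_width: -0.0004
```

Run:
```python
from h import *
st();p=bot.grab_frame('wrist');C=cloud(p);save(p,'f.png')
heads(p,(.38,.46,-.31,-.19),.005);heads(p,(.42,.51,-.50,-.41),.104);blob(C,(.4,.45,-.43,-.36),.071,.085,'jog')
p=bot.grab_frame('scene');find(p,'flux_bottle',0);find(p,'head_1',.02);C=cloud(p);blob(C,(.6,.67,.19,.26),.05,.12,'flux')
```

```text
t 63.93 [ 0.4215 -0.4002  0.2555] [3.1384 0.0032 1.6691] F [-0.3 -0.9  0.2] w -0.0004 q [ 1.28  0.56 -0.92  1.66  0.49  1.15  0.33]
hub 0.4181 -0.2259  33.6x26.2 yaw 5.1 deg (0.089) z 0.0257 n 808
hub 0.4171 -0.2769  33.6x34.0 yaw 6.0 deg (0.104) z 0.0258 n 947
hub 0.4646 -0.4579  34.3x34.2 yaw 5.6 deg (0.097) z 0.1242 n 1191
jog n 582 mean [ 0.4211 -0.3985  0.0785] zmed 0.0787 z95 0.0800 rect 421.1 -399.1 | 24.5 x 24.8 @ 6.6
flux_bottle [218. 286.] 0.83 depth [0.6331 0.2263 0.0192] plane [0.6459 0.2187 0.    ]
head_1 [439. 159.] 0.76 depth [ 0.4596 -0.4459  0.1228] plane [ 0.5192 -0.5491  0.02  ]
head_1 [410. 229.] 0.63 depth [ 0.4035 -0.2614  0.0218] plane [ 0.4044 -0.2629  0.02  ]
head_1 [438. 174.] 0.6 depth [ 0.4537 -0.4419  0.072 ] plane [ 0.4824 -0.4918  0.02  ]
head_1 [438. 164.] 0.58 depth [ 0.4562 -0.4377  0.1127] plane [ 0.5092 -0.5294  0.02  ]
head_1 [397. 234.] 0.52 depth [ 0.4214 -0.2309  0.0103] plane [ 0.4166 -0.2237  0.02  ]
flux n 178 mean [0.6387 0.2199 0.0711] zmed 0.0691 z95 0.0993 rect 640.7 219.7 | 32.7 x 30.4 @ 44.8
```

View pics/f.png

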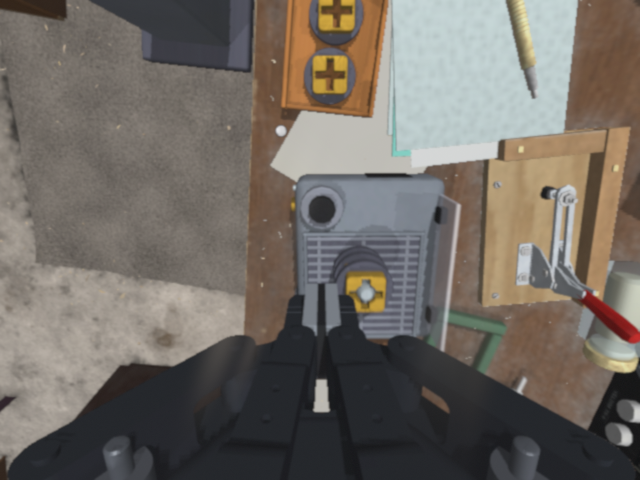

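The final view shows two heads in the tray at (337,14) and (330,77), the stack on the spindle at (366,293), and the jog button up at (321,208). The flux bottle is standing. Handing in.

```bash
python3 -c "
from h import *
st();print(bot.job_done())"
```

```text
t 64.13 [ 0.4202 -0.4002  0.2509] [3.1414e+00 9.0000e-04 1.6685e+00] F [-0.3 -0.5 -0.4] w -0.0003 q [ 1.28  0.57 -0.92  1.67  0.49  1.15  0.33]
the job is handed in; nothing more can be done
None
```

The job is handed in at about 64 s on the clock: all five heads were tried on the gauge pin and sorted, and the jog was done last. No verdict is reported back, so the results below are my own last checks.

- **Good heads:** three slid right down the pin and are stacked hub up on the spindle. They dropped home without turning because the gripper was already lined up with the splines. The last look put the top hub at 124 mm, where three seated heads should reach, and on the axis within about 1 mm.
- **Tight heads:** two stopped on the pin tip, pushing back with about 60 N and 20 N. Both lie flat in the tray and never went near the spindle.
- **Jog button:** it was held bottomed at about 24 N for about 2.8 s, then released. It measured back up at 78.7 mm, the height seen before the press.
- **Flux bottle and arm:** the bottle is standing, and the arm is clear of everything with no contact force.

No final check failed. The last wrist picture cut off part of one tray head. An earlier view showed it whole and flat, and the scene camera still placed it in the tray. I saw no head knocked aside before I picked it up.

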